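Fetch the white honing stone from the case under the oil bottle and tin

TASK

Get the carver's white honing stone ready for sharpening: stand the oil bottle and the green tin that are on the stone case's lid aside on the blue bench mat, swing the lid over until it stays open by itself, and seat the white stone flat and square in the middle between the end stops of the wooden stone holder. Then shut the case and put the bottle and the tin back on the lid, each on the spot where it stood. Keep the bottle upright, and leave the orange stone in its recess and the gouge lying at the front of the bench where they are.

Things in the scene. Friction and masses are not known exactly. Their poses are not given: they have to be found in the camera images.
- case: Dark wooden stone case, fixed, 130 (x) x 260 (y) x 66 mm; origin centre of underside, front (-x) to the robot. Base 32 high, rimless flat top, two recesses 6 deep (55 x 105, centres x 0, y +65/-65), a stone in each standing 14 proud. Lid: hollow frame, 34 deep, hinged at the back (line x +65, z +32, along y), flat top at z 66 with clear panel that shows the stones; bottle and tin stand on it.
- lid (a joint): Lid angle in rad: 0 shut, stop at 1.9 (leaning back beyond upright). The lid weighs 0.3 kg, swings with little friction and balances at about 1.3: below that it falls shut, beyond it falls back to the stop and stays open.
- lid_knob (a point): Centre of the brass ball knob, 20 mm across, on a 9 mm stem, 24 mm out from the middle of the lid's front face; case x -89, y 0, z +46 mm when shut; circles the hinge line with the lid. Pinched from above with fingers left and right of it (closing along case y) it turns between them, so the tool can point down through the whole swing. Keep fingertips under 20 mm past its centre.
- oil_bottle: Small amber glass bottle of honing oil with pale paper label and black cap, standing; 40 mm in diameter up to 56 mm height, then a neck, 90 mm high in all, about 0.13 kg; origin at the centre of its underside, z up along its axis.
- tin: Round green tin of honing paste with a brass-coloured disc on top, 56 mm in diameter (54 in its lower part), 30 mm high, about 0.1 kg; origin at the centre of its underside, z up.
- white_stone: White fine honing stone, a block 50 (x) x 100 (y) x 20 mm, about 0.23 kg, lying in one of the case's two recesses under the lid; origin at the centre of its underside, z up.
- orange_stone: Orange-brown coarse stone of the same size, lying in the case's other recess; origin at the centre of its underside. It stays there.
- holder: Wooden stone holder, fixed, 74 (x) x 170 (y) x 26 mm; origin centre of underside. Seat: flat black rubber pad, top at z 18 mm, between two dark wooden end stops that rise 8 mm above it, 116 mm apart along y; long sides (+x, -x) open. The stone lies midway between the stops, long side along the holder's y, either way round.
- mat: Blue bench mat, 150 x 150 x 3 mm, fixed; origin at the centre of its underside, top at z = 3 mm. The side area for bottle and tin while the case is open.
- gouge: Carving gouge, brown wooden handle and steel blade, 220 mm long, 25 mm high, lying across (roughly along world y) at the front of the bench between the robot and the work; origin on its underside, 80 mm from the handle's end, x along the blade. Bystander.

How it is judged (in metres and radians):
On the way, in this order (a step that is already met when the one before it is completed fails the run):
1. bottle and tin stand on the blue mat, let go, the lid still shut (x of oil_bottle in the frame of mat between -0.07 and 0.07 m and y of oil_bottle in the frame of mat between -0.07 and 0.07 m and x of tin in the frame of mat between -0.07 and 0.07 m and y of tin in the frame of mat between -0.07 and 0.07 m and height (world z) of each of oil_bottle, tin below 0.01 m and angle between each of oil_bottle, tin's own z axis and vertical below 0.1 rad and contact force between the fingers and oil_bottle below 0.1 N and contact force between the fingers and tin below 0.1 N and value of joint lid below 0.1 rad), for 0.1 s.
2. the lid is open beyond its balance point and at rest (value of joint lid above 1.6 rad and velocity of joint lid between -0.1 and 0.1 rad/s), for 0.2 s.
3. the white stone lies seated in the holder, let go (horizontal distance between white_stone and holder below 0.014 m and z of white_stone in the frame of holder below 0.021 m and angle between the y axis of white_stone and the y axis of holder, either way round below 0.15 rad and angle between white_stone's own z axis and vertical below 0.06 rad and contact force between the fingers and white_stone below 0.1 N), for 0.2 s.
4. the lid is shut again (value of joint lid below 0.04 rad), for 0.2 s.
At the end, for the whole second after the job is handed in: Lid shut (0.04 rad); white stone flat on the holder's pad (14 mm of its middle, 0.15 rad of its length); bottle and tin upright on the lid, each within 18 mm of where it stood; orange stone in its recess (10 mm), gouge within 30 mm of its place; all at rest (value of joint lid below 0.04 rad and horizontal distance between white_stone and holder below 0.014 m and z of white_stone in the frame of holder below 0.021 m and angle between the y axis of white_stone and the y axis of holder, either way round below 0.15 rad and angle between white_stone's own z axis and vertical below 0.06 rad and distance of each of oil_bottle, tin from where it was at the start of the episode below 0.018 m and angle between each of oil_bottle, tin's own z axis and vertical below 0.1 rad and distance of orange_stone from where it was at the start of the episode below 0.01 m and distance of gouge from where it was at the start of the episode below 0.03 m and linear speed of each of white_stone, oil_bottle, tin below 0.02 m/s); the robot touches nothing.
It fails at once if the oil bottle is tipped by more than 30 degrees (angle between oil_bottle's own z axis and vertical above 0.52 rad).
It fails at once if the orange stone is taken out of its recess (moved by more than 15 mm) (distance of orange_stone from where it was at the start of the episode above 0.015 m).
It fails at once if the gouge is pushed by more than 30 mm (distance of gouge from where it was at the start of the episode above 0.03 m).
It also fails if it takes over 152 s, if anything falls off the work surface, if the arm or the gripper's body presses on something with over 40 N, if the wrist force passes 120 N, or if a joint passes its speed limit or range.

ROBOT

A 7-joint arm with a two-finger parallel gripper is mounted at the origin on the work surface. World frame = base frame: x ahead of the robot, y to its left, z up, the work surface at z = 0. Lengths are in mm, angles in rad, forces in N, time in s.
With the tool pointing down it reaches from about 350 to 900 mm from the base axis. Payload 19.9 kg.
Tool frame: the origin (TCP) lies at the very end of the fingers, on their centre line; the grasp point (between the pads) lies 19 mm behind it; z points along the fingers, y is the line along which they close (so a half turn about z gives the same grasp; the last joint's range is limited). The gripper opens to 94 mm and grips with 3 to 60 N. Pads are 16 mm wide; open, the fingers measure 119 mm over their backs; the gripper's body (75 mm by 177 mm) begins 78 mm behind the grasp point.
Start: joints at [1.109, 0.417, -0.01, 1.614, 0.005, 1.111, -0.053], TCP at [255.298, -570.457, 205.425] pointing down, gripper open.
Joint ranges: [-2.81, 2.81], [-0.39, 2.02], [-1.27, 1.25], [0.06, 2.57], [-1.19, 4.33], [0.19, 2], [-2.82, 2.82]. Speed limits (rad/s): [1.89, 1.89, 2.39, 2.39, 3.01, 3.01, 3.01].

INTERFACE

Orientations are given as [roll, pitch, yaw] about the fixed x, y, z axes, in that order (R = Rz(yaw) Ry(pitch) Rx(roll)).
In Python, from plant import ctrl, eyes, order gives the robot as it stands.
- The arm moves only by the tool move_arm, never from a script. Its argument "steps" is a list of rows, each an object of numbers: "x", "y", "z": the shift along the tool's x, y, z in m; "rx", "ry", "rz": the turn, a rotation vector about the tool's x, y, z in degrees; "grip": the opening, from 0 (shut) to 1 (fully open). In form: [{"x": .., "y": .., "z": .., "rx": .., "ry": .., "rz": .., "grip": ..}, ...]. A call has 1 to 5 rows; each row shifts and turns the commanded pose from where the row before left it, along the tool's axes as they then stand; what a row does not reach is not made up. A row lasts 1/10 s, in which the tool goes at most 50 mm and 8.59 degrees, less where a joint would pass 70% of its speed; a pose out of reach is approached as far as the arm can. A call with a gripper value outside its range is refused whole. The fingers move at their own pace and stop on an object; "squeeze" is the grip in N (left out, the last holds). Time passes only in rows, so rows that do not move let the fingers close. It gives the time, the measured TCP pose, the force, the opening and the grip force at its end, in the units of the state.
- ctrl.sense(): the state, without advancing time (a new reading comes with each control period).
- eyes.grab_frame(name): name is "scene" or "top"; returns the picture (420x560x3 uint8, red, green, blue); there is no depth.
- eyes.camera_params(name): a dict with "K" (3x3 intrinsics, pixels), "eye" and "attitude" of the camera in the world. Camera axes: x right, y up, looking along -z (the intrinsics and any distortion apply to the point x, -y, -z); pixel columns grow to the right and rows downward; lengths in mm; the calibration is good to about 2 mm. A picture is of the moment at which its call begins. camera_params takes no time and is no camera call.
- order.job_done(): hands the job in; it is judged then, once.
The state is a dict: "time_s": time; "q": joint angles; "joint_vel": joint speeds; "effort": joint torques, N m; "ee_pos": TCP position; "ee_rot": TCP orientation; "contact_force": force on the tool from outside, world axes, zero at the start; "wrist_torque": the same for the moment, N m; "grip_width": opening from 0.0 (shut) to 1.0 (fully open); "gripper_force": force on a finger pad.
Only numpy, scipy, OpenCV 4.12 (cv2) and the standard library are available. Lean on these libraries where they do the work, as an engineer would, in place of code of your own. Each camera call takes 0.05 s, during which the arm holds its last target. There are 200 camera calls.

## Working session

There is one attempt and no reset: what is moved stays moved. The work goes in short steps, Python scripts to look and compute and a tool call to move; the robot and the scene stay as the last step left them, time stands still between calls to the robot, and variables do not carry over. Pictures are saved under pics/ and viewed, at most 14 in all, crops included, and the job is handed in when it is done.

Besides the shell and the picture viewer there is one more tool, called after "Request:" in YAML: its name, and indented under it one key for each argument. move_arm: Moves the arm, as the interface text tells. Its arguments: {"type":"object","properties":{"steps":{"type":"array"},"squeeze":{"type":"number"}},"required":["steps"]}

```bash
mkdir -p pics; ls; python3 - <<'E'
from plant import ctrl,eyes,order
import cv2
for n in ("top","scene"):
    f=eyes.grab_frame(n); cv2.imwrite(f"pics/{n}0.png",cv2.resize(f[:,:,::-1],(784,588),interpolation=cv2.INTER_CUBIC)); print(n,eyes.camera_params(n))
print(ctrl.sense())
E
```

```text
pics
top {'K': array([[392.8954389 ,   0.        , 275.08604899],
       [  0.        , 392.8954389 , 203.16165183],
       [  0.        ,   0.        ,   1.        ]]), 'eye': array([466.17334025,  -5.14855813, 925.19578303]), 'attitude': array([ 0.05060954, -0.01236451, -1.58755975])}
scene {'K': array([[401.74042042,   0.        , 282.55084357],
       [  0.        , 401.74042042, 203.68491317],
       [  0.        ,   0.        ,   1.        ]]), 'eye': array([1158.26835301, -114.26136447,  534.17185326]), 'attitude': array([1.00035092, 0.02142632, 1.38355304])}
{'time_s': 0.1, 'q': array([ 1.10847997,  0.41788674, -0.01030213,  1.61407709,  0.00470706,
        1.11069316, -0.05297943]), 'joint_vel': array([-0.00037863, -0.00322798,  0.00046111, -0.00265011,  0.00079767,
        0.00058799, -0.00108186]), 'effort': array([ 2.46776435e-03, -8.52571893e+01,  6.40656967e-01, -4.26692963e+01,
       -4.87862842e-02,  1.62364624e-02, -3.64455047e-05]), 'ee_pos': array([ 255.17445118, -570.18728384,  204.92054809]), 'ee_rot': array([-3.14055564e+00,  8.95661267e-05,  4.20847155e-01]), 'contact_force': array([-0.30333201, -0.14465708, -0.43928407]), 'wrist_torque': array([ 0.05570189, -0.00213375,  0.02836716]), 'gripper_force': 0.0, 'grip_width': 1.0023339227617543}
```

View pics/top0.png

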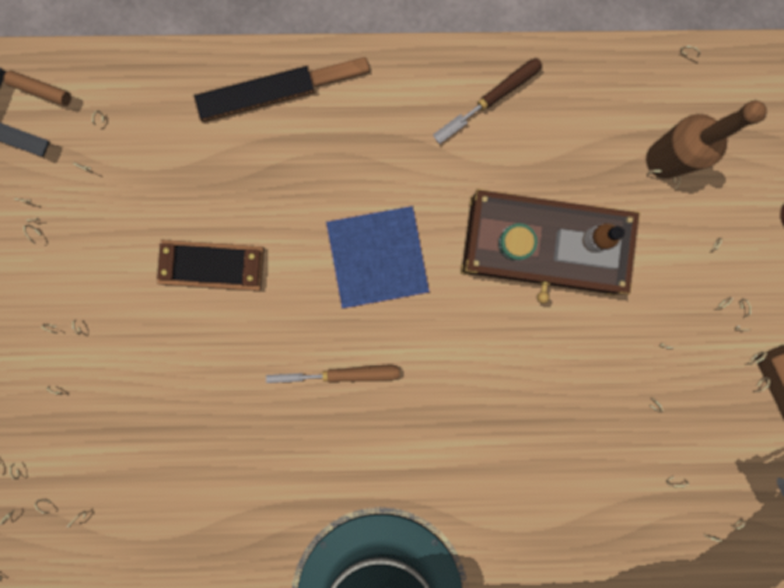

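View pics/scene0.png

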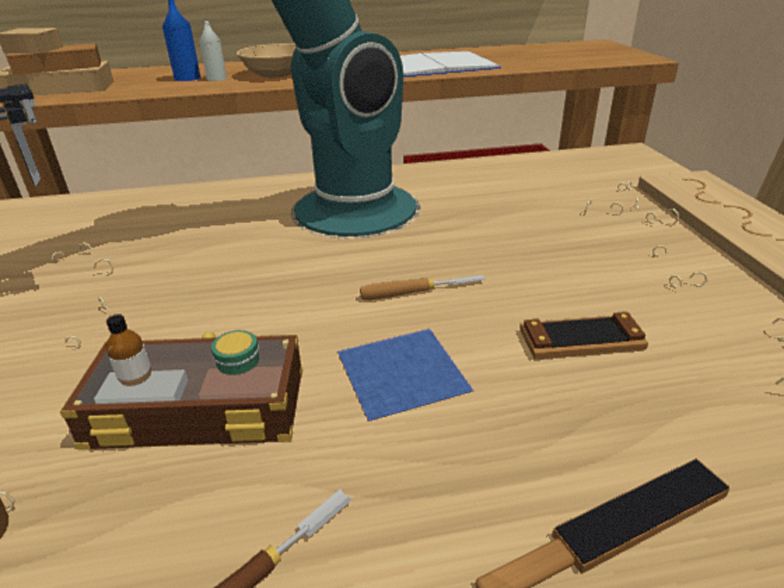

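The top view shows the case (470–637, 190–295 in the ×1.4 picture) with the tin at (518,242), the bottle cap at (616,233) and the knob at (544,293). It also shows the holder near (211,266), the mat at (378,257) and the gouge at (267–402, 374). The white stone is in the right recess (-y), under the bottle. I'll enlarge the crops to measure.

```bash
cat > h.py <<'E'
import numpy as np, cv2
from scipy.spatial.transform import Rotation as R
from plant import ctrl,eyes,order
def ray(cam,u,v):
    p=eyes.camera_params(cam);K=p["K"]
    d=np.array([(u-K[0,2])/K[0,0],-(v-K[1,2])/K[1,1],-1.])
    return p["eye"],R.from_euler("xyz",p["attitude"]).as_matrix()@d
def atz(cam,u,v,z):
    e,d=ray(cam,u,v); return e+d*(z-e[2])/d[2]
def proj(cam,P):
    p=eyes.camera_params(cam);K=p["K"]
    c=(np.atleast_2d(P)-p["eye"])@R.from_euler("xyz",p["attitude"]).as_matrix()
    return np.c_[K[0,2]+K[0,0]*c[:,0]/-c[:,2],K[1,2]+K[1,1]*c[:,1]/c[:,2]]
def crop(cam,u,v,w,h,s,name,marks=None):
    f=eyes.grab_frame(cam)[:,:,::-1]
    c=cv2.resize(f[v:v+h,u:u+w],None,fx=s,fy=s,interpolation=cv2.INTER_CUBIC)
    if marks is not None:
        for m in proj(cam,marks): cv2.circle(c,tuple(int(round(x)) for x in ((m+.5-[u,v])*s)),3,(255,0,255),1)
    cv2.imwrite(f"pics/{name}.png",c)
E
python3 - <<'E'
from h import *
crop("top",325,130,140,100,5.6,"case")
crop("top",105,140,210,85,3.8,"hm")
E
```

```text
(no output)
```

View pics/case.png

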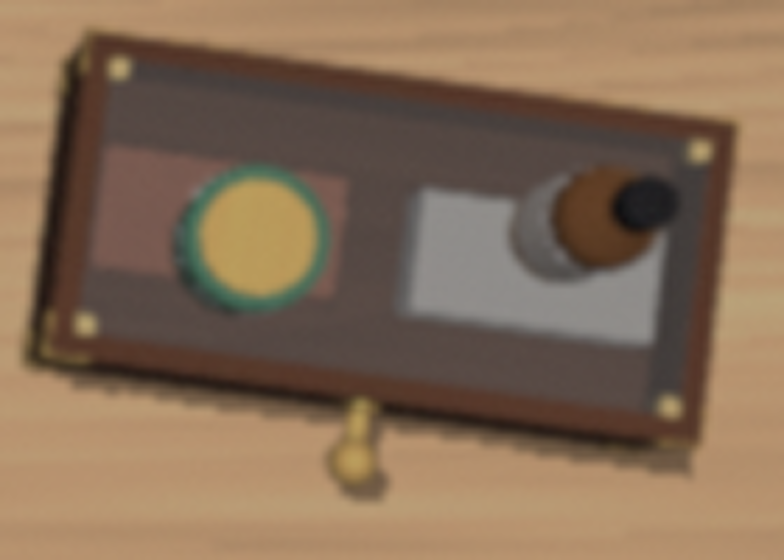

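View pics/hm.png

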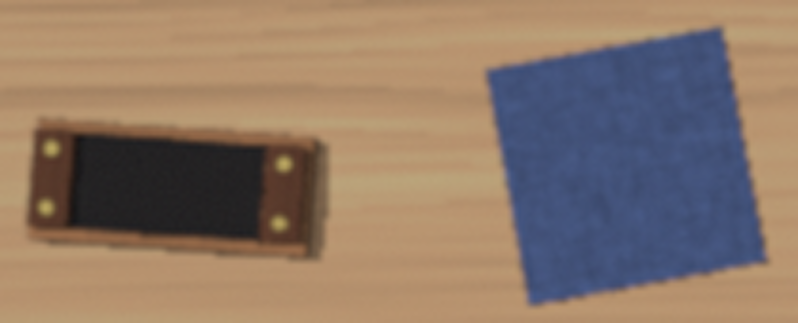

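The case crop (×5.6) shows lid screws at (118,68), (700,152), (669,405) and (85,323), the tin disc at (259,238), the cap at (647,203) and the knob at (352,462). The holder/mat crop (×3.8) shows holder screws at (51,148), (285,163), (279,223) and (46,207). The mat corners are at (487,70), (720,28), (768,262) and (530,304).

```bash
python3 - <<'E'
from h import *
np.set_printoptions(precision=1,suppress=True)
def T(pts,u,v,s,z): return np.array([atz("top",u+x/s-.5+.0,v+y/s-.5,z) for x,y in pts])
c=T([(118,68),(700,152),(669,405),(85,323)],325,130,5.6,66); print("screws",c,c.mean(0))
e=T([(88,36),(736,125),(698,439)],325,130,5.6,66); print("corners",e)
print("tin",T([(259,238)],325,130,5.6,96)); print("cap",T([(647,203)],325,130,5.6,156)); print("knob",T([(352,462)],325,130,5.6,46))
h=T([(51,148),(285,163),(279,223),(46,207)],105,140,3.8,26); print(h,h.mean(0))
m=T([(487,70),(720,28),(768,262),(530,304)],105,140,3.8,3); print(m,m.mean(0))
def yaw(a,b): d=a[:2]-b[:2]; return np.arctan2(-d[0],d[1])
print("yaw case",yaw(c[0],c[1]),yaw(c[3],c[2]),yaw(e[0],e[1]),"holder",yaw(h[0],h[1]),yaw(h[3],h[2]),"mat",yaw(m[0],m[1]))
cc=c.mean(0)[:2]; y=yaw(c[0],c[1])/2+yaw(c[3],c[2])/2; Rm=np.array([[np.cos(y),-np.sin(y)],[np.sin(y),np.cos(y)]])
print("pred corners",[cc+Rm@np.array(p) for p in((65,130),(65,-130),(-65,-130),(-89,0))])
E
```

```text
screws [[ 643.2 -174.7   66. ]
 [ 606.4 -404.6   66. ]
 [ 506.5 -388.4   66. ]
 [ 542.4 -159.1   66. ]] [ 574.6 -281.7   66. ]
corners [[ 656.2 -163.2   66. ]
 [ 617.  -419.3   66. ]
 [ 492.9 -399.3   66. ]]
tin [[ 571.1 -220.8   96. ]]
cap [[ 573.9 -343.2  156. ]]
knob [[ 486.6 -268.6   46. ]]
[[573.9 341.6  26. ]
 [562.7 201.1  26. ]
 [526.5 204.9  26. ]
 [538.4 344.4  26. ]] [550.4 273.   26. ]
[[621.2  81.    3. ]
 [645.5 -64.3   3. ]
 [499.1 -91.2   3. ]
 [475.5  56.2   3. ]] [560.3  -4.6   3. ]
yaw case -0.15874429112779062 -0.15548320355828402 -0.15175894691552586 holder -0.07989159090862581 -0.08482261009393142 mat 0.16522080843856865
pred corners [array([ 659.2, -163.5]), array([ 618.5, -420.3]), array([ 490.1, -399.9]), array([ 486.7, -267.8])]
```

```bash
python3 - <<'E'
from h import *
y=-.155; c,s=np.cos(y),np.sin(y)
W=lambda x,yy,z:[574.6+c*x-s*yy,-281.7+s*x+c*yy,z]
M=[W(a*65,b*130,z) for a in(-1,1) for b in(-1,1) for z in(66,)]+[W(65,130,0),W(65,-130,0),W(-89,0,46)]
M+=[[571.1,-220.8,96],[571.1,-220.8,66],[573.9,-343.2,156],[573.9,-343.2,66],[593.9,-343.2,66]]
for a,b in((60,0),(0,0)): pass
crop("scene",40,210,190,120,4.2,"sc",M)
print(atz("top",267/1.4,378/1.4,12),atz("top",402/1.4,372/1.4,12))
E
```

```text
[361.36801056 179.53707957  12.        ] [367.14610123 -42.63516762  12.        ]
```

View pics/sc.png

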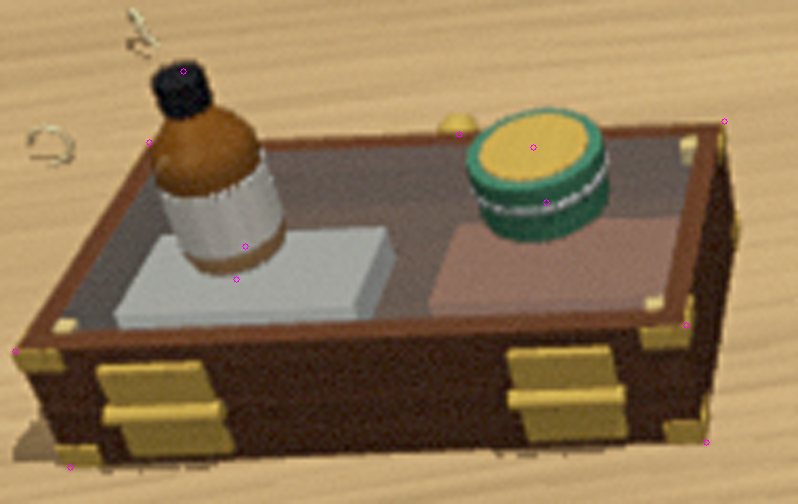

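The overlay agrees with the scene view: the lid corners, tin, cap and knob all fall on their marks to within a few mm. Now to turn the tool to yaw 0 and move above the bottle.

Request:
move_arm:
  steps:
    - {"rz":8.04,"grip":1}
    - {"rz":8.04}
    - {"rz":8.04}
    - {"x":0.0}
    - {"x":0.0}

```text
validation failed for argument at $.st...
```

Request:
move_arm:
  steps:
    - {"x":0.04,"y":-0.028}
    - {"x":0.04,"y":-0.028}
    - {"x":0.04,"y":-0.028}
    - {"x":0.04,"y":-0.028}
    - {"x":0.04,"y":-0.028}

```text
validation failed for argument at $.st...
```

Request:
move_arm:
  steps:
    - {"x":0.04,"y":-0.028}
    - {"x":0.04,"y":-0.028}
    - {"x":0.039,"y":-0.031}
    - {"x":0}
    - {"x":0}

```text
validation failed for argument at $.st...
```

Request:
move_arm:
  steps:
    - {"x":0,"y":0,"z":0,"rx":0,"ry":0,"rz":8.04,"grip":1}
    - {"x":0,"y":0,"z":0,"rx":0,"ry":0,"rz":8.04,"grip":1}
    - {"x":0,"y":0,"z":0,"rx":0,"ry":0,"rz":8.04,"grip":1}
    - {"x":0,"y":0,"z":0,"rx":0,"ry":0,"rz":0,"grip":1}

```text
time_s: 0.65
ee_pos: [255.3, -570.4, 205.3]
ee_rot: [-3.141, 0.0, -0.003]
contact_force: [-0.1, 0.8, 0.5]
grip_width: 0.999
gripper_force: 0.0
```

Request:
move_arm:
  steps:
    - {"x":0.04,"y":-0.028,"z":0,"rx":0,"ry":0,"rz":0,"grip":1}
    - {"x":0.04,"y":-0.028,"z":0,"rx":0,"ry":0,"rz":0,"grip":1}
    - {"x":0.04,"y":-0.028,"z":0,"rx":0,"ry":0,"rz":0,"grip":1}
    - {"x":0.04,"y":-0.028,"z":0,"rx":0,"ry":0,"rz":0,"grip":1}
    - {"x":0.04,"y":-0.028,"z":0,"rx":0,"ry":0,"rz":0,"grip":1}

```text
time_s: 1.15
ee_pos: [456.7, -429.1, 205.6]
ee_rot: [3.141, -0.0, 0.005]
contact_force: [-0.3, -1.8, 1.0]
grip_width: 0.998
gripper_force: 0.0
```

Request:
move_arm:
  steps:
    - {"x":0.04,"y":-0.028,"z":0,"rx":0,"ry":0,"rz":0,"grip":1}
    - {"x":0.04,"y":-0.028,"z":0,"rx":0,"ry":0,"rz":0,"grip":1}
    - {"x":0.039,"y":-0.031,"z":0,"rx":0,"ry":0,"rz":0,"grip":1}
    - {"x":0,"y":0,"z":0,"rx":0,"ry":0,"rz":0,"grip":1}
    - {"x":0,"y":0,"z":0,"rx":0,"ry":0,"rz":0,"grip":1}

```text
time_s: 1.65
ee_pos: [575.0, -342.4, 205.0]
ee_rot: [-3.141, 0.001, 0.006]
contact_force: [0.1, 0.1, -0.6]
grip_width: 0.999
gripper_force: 0.0
```

Request:
move_arm:
  steps:
    - {"x":-0.001,"y":0.001,"z":0.04,"rx":0,"ry":0,"rz":0,"grip":1}
    - {"x":0,"y":0,"z":0.04,"rx":0,"ry":0,"rz":0,"grip":1}
    - {"x":0,"y":0,"z":0.03,"rx":0,"ry":0,"rz":0,"grip":1}
    - {"x":0,"y":0,"z":0.015,"rx":0,"ry":0,"rz":0,"grip":1}
    - {"x":0,"y":0,"z":0,"rx":0,"ry":0,"rz":0,"grip":1}

```text
time_s: 2.15
ee_pos: [571.8, -345.0, 78.9]
ee_rot: [-3.14, 0.003, -0.0]
contact_force: [-0.5, -0.2, 0.8]
grip_width: 1.001
gripper_force: 0.0
```

Request:
move_arm:
  steps:
    - {"x":0,"y":0,"z":0,"rx":0,"ry":0,"rz":0,"grip":0.7}
    - {"x":0,"y":0,"z":0,"rx":0,"ry":0,"rz":0,"grip":0.5}
    - {"x":0,"y":0,"z":0,"rx":0,"ry":0,"rz":0,"grip":0.35}
    - {"x":0,"y":0,"z":0,"rx":0,"ry":0,"rz":0,"grip":0.35}
    - {"x":0,"y":0,"z":0,"rx":0,"ry":0,"rz":0,"grip":0.35}
  squeeze: 12

```text
time_s: 2.65
ee_pos: [573.5, -344.6, 80.9]
ee_rot: [3.141, -0.0, -0.0]
contact_force: [0.3, 0.5, -1.1]
grip_width: 0.617
gripper_force: 0.0
```

Request:
move_arm:
  steps:
    - {"x":0,"y":0,"z":0,"rx":0,"ry":0,"rz":0,"grip":0.3}
    - {"x":0,"y":0,"z":0,"rx":0,"ry":0,"rz":0,"grip":0.3}
    - {"x":0,"y":0,"z":0,"rx":0,"ry":0,"rz":0,"grip":0.3}
    - {"x":0,"y":0,"z":0,"rx":0,"ry":0,"rz":0,"grip":0.3}

```text
time_s: 3.05
ee_pos: [573.4, -344.7, 80.5]
ee_rot: [3.141, -0.0, -0.0]
contact_force: [0.1, -0.5, 1.6]
grip_width: 0.421
gripper_force: 12.0
```

Request:
move_arm:
  steps:
    - {"x":0,"y":0,"z":-0.02,"rx":0,"ry":0,"rz":0,"grip":0.3}
    - {"x":0,"y":0,"z":-0.03,"rx":0,"ry":0,"rz":0,"grip":0.3}
    - {"x":0,"y":0,"z":-0.03,"rx":0,"ry":0,"rz":0,"grip":0.3}
    - {"x":0,"y":0,"z":-0.02,"rx":0,"ry":0,"rz":0,"grip":0.3}
    - {"x":0,"y":-0.016,"z":0,"rx":0,"ry":0,"rz":0,"grip":0.3}

```text
time_s: 3.55
ee_pos: [573.8, -330.5, 183.0]
ee_rot: [3.139, -0.003, -0.003]
contact_force: [0.2, -0.9, -1.2]
grip_width: 0.421
gripper_force: 12.0
```

Request:
move_arm:
  steps:
    - {"x":0.005,"y":-0.035,"z":0,"rx":0,"ry":0,"rz":0,"grip":0.3}
    - {"x":0.005,"y":-0.035,"z":0,"rx":0,"ry":0,"rz":0,"grip":0.3}
    - {"x":0.005,"y":-0.035,"z":0,"rx":0,"ry":0,"rz":0,"grip":0.3}
    - {"x":0.005,"y":-0.035,"z":0,"rx":0,"ry":0,"rz":0,"grip":0.3}
    - {"x":0.005,"y":-0.035,"z":0,"rx":0,"ry":0,"rz":0,"grip":0.3}

```text
time_s: 4.05
ee_pos: [597.6, -150.8, 179.1]
ee_rot: [-3.141, 0.002, 0.001]
contact_force: [0.5, 0.2, -0.3]
grip_width: 0.421
gripper_force: 12.0
```

Request:
move_arm:
  steps:
    - {"x":0,"y":-0.035,"z":0,"rx":0,"ry":0,"rz":0,"grip":0.3}
    - {"x":0,"y":-0.035,"z":0,"rx":0,"ry":0,"rz":0,"grip":0.3}
    - {"x":0,"y":-0.035,"z":0,"rx":0,"ry":0,"rz":0,"grip":0.3}
    - {"x":0,"y":-0.02,"z":0,"rx":0,"ry":0,"rz":0,"grip":0.3}
    - {"x":0,"y":0,"z":0,"rx":0,"ry":0,"rz":0,"grip":0.3}

```text
time_s: 4.55
ee_pos: [597.4, -23.8, 179.2]
ee_rot: [-3.14, 0.002, 0.005]
contact_force: [0.9, -0.2, -1.6]
grip_width: 0.42
gripper_force: 12.0
```

Request:
move_arm:
  steps:
    - {"x":0,"y":0,"z":0.03,"rx":0,"ry":0,"rz":0,"grip":0.3}
    - {"x":0,"y":0,"z":0.04,"rx":0,"ry":0,"rz":0,"grip":0.3}
    - {"x":0,"y":0,"z":0.04,"rx":0,"ry":0,"rz":0,"grip":0.3}
    - {"x":0,"y":0,"z":0.03,"rx":0,"ry":0,"rz":0,"grip":0.3}
    - {"x":0,"y":0,"z":0,"rx":0,"ry":0,"rz":0,"grip":0.3}

```text
time_s: 5.05
ee_pos: [594.9, -28.4, 36.0]
ee_rot: [-3.141, 0.008, -0.0]
contact_force: [-1.3, -0.5, -0.9]
grip_width: 0.421
gripper_force: 12.0
```

Request:
move_arm:
  steps:
    - {"x":0,"y":0,"z":0,"rx":0,"ry":0,"rz":0,"grip":0.3}
    - {"x":0,"y":0,"z":0.01,"rx":0,"ry":0,"rz":0,"grip":0.3}
    - {"x":0,"y":0,"z":0.008,"rx":0,"ry":0,"rz":0,"grip":0.3}
    - {"x":0,"y":0,"z":0,"rx":0,"ry":0,"rz":0,"grip":0.3}
    - {"x":0,"y":0,"z":0,"rx":0,"ry":0,"rz":0,"grip":0.3}

```text
time_s: 5.55
ee_pos: [598.5, -28.5, 22.6]
ee_rot: [-3.142, -0.0, -0.0]
contact_force: [0.5, 0.7, -2.0]
grip_width: 0.425
gripper_force: 12.0
```

Request:
move_arm:
  steps:
    - {"x":0,"y":0,"z":0.003,"rx":0,"ry":0,"rz":0,"grip":0.3}
    - {"x":0,"y":0,"z":0.002,"rx":0,"ry":0,"rz":0,"grip":0.3}
    - {"x":0,"y":0,"z":0,"rx":0,"ry":0,"rz":0,"grip":0.3}
    - {"x":0,"y":0,"z":0,"rx":0,"ry":0,"rz":0,"grip":0.3}

```text
time_s: 5.95
ee_pos: [598.5, -28.5, 17.5]
ee_rot: [-3.142, -0.0, -0.0]
contact_force: [0.1, 0.0, -0.3]
grip_width: 0.423
gripper_force: 12.0
```

Request:
move_arm:
  steps:
    - {"x":0,"y":0,"z":0,"rx":0,"ry":0,"rz":0,"grip":0.55}
    - {"x":0,"y":0,"z":0,"rx":0,"ry":0,"rz":0,"grip":0.7}
    - {"x":0,"y":0,"z":0,"rx":0,"ry":0,"rz":0,"grip":0.8}
    - {"x":0,"y":0,"z":0,"rx":0,"ry":0,"rz":0,"grip":1}
    - {"x":0,"y":0,"z":0,"rx":0,"ry":0,"rz":0,"grip":1}

```text
time_s: 6.45
ee_pos: [598.4, -28.5, 17.5]
ee_rot: [-3.142, 0.0, -0.0]
contact_force: [0.3, -0.2, 0.5]
grip_width: 0.812
gripper_force: 0.0
```

Request:
move_arm:
  steps:
    - {"x":0,"y":0,"z":-0.03,"rx":0,"ry":0,"rz":0,"grip":1}
    - {"x":0,"y":0,"z":-0.045,"rx":0,"ry":0,"rz":0,"grip":1}
    - {"x":0,"y":0,"z":-0.045,"rx":0,"ry":0,"rz":0,"grip":1}
    - {"x":0,"y":0,"z":-0.03,"rx":0,"ry":0,"rz":0,"grip":1}
    - {"x":-0.005,"y":0.04,"z":0,"rx":0,"ry":0,"rz":0,"grip":1}

```text
time_s: 6.95
ee_pos: [596.1, -63.8, 172.2]
ee_rot: [-3.14, -0.007, 0.007]
contact_force: [1.5, -0.1, -0.6]
grip_width: 0.999
gripper_force: 0.0
```

Request:
move_arm:
  steps:
    - {"x":-0.006,"y":0.04,"z":0,"rx":0,"ry":0,"rz":0,"grip":1}
    - {"x":-0.006,"y":0.04,"z":0,"rx":0,"ry":0,"rz":0,"grip":1}
    - {"x":-0.006,"y":0.04,"z":0,"rx":0,"ry":0,"rz":0,"grip":1}
    - {"x":-0.005,"y":0.032,"z":0,"rx":0,"ry":0,"rz":0,"grip":1}
    - {"x":0,"y":0,"z":0,"rx":0,"ry":0,"rz":0,"grip":1}

```text
time_s: 7.45
ee_pos: [568.8, -225.8, 167.3]
ee_rot: [3.14, 0.001, -0.006]
contact_force: [1.1, 0.8, 0.6]
grip_width: 0.998
gripper_force: 0.0
```

Request:
move_arm:
  steps:
    - {"x":0,"y":0,"z":0.04,"rx":0,"ry":0,"rz":0,"grip":1}
    - {"x":0,"y":0,"z":0.035,"rx":0,"ry":0,"rz":0,"grip":1}
    - {"x":0,"y":0,"z":0.015,"rx":0,"ry":0,"rz":0,"grip":1}
    - {"x":0,"y":0,"z":0.005,"rx":0,"ry":0,"rz":0,"grip":1}
    - {"x":0,"y":0,"z":0.003,"rx":0,"ry":0,"rz":0,"grip":1}

```text
time_s: 7.95
ee_pos: [571.0, -220.4, 70.1]
ee_rot: [3.141, -0.001, 0.0]
contact_force: [0.2, -0.5, 1.1]
grip_width: 0.998
gripper_force: 0.0
```

Request:
move_arm:
  steps:
    - {"x":0,"y":0,"z":0,"rx":0,"ry":0,"rz":0,"grip":0.8}
    - {"x":0,"y":0,"z":0,"rx":0,"ry":0,"rz":0,"grip":0.6}
    - {"x":0,"y":0,"z":0,"rx":0,"ry":0,"rz":0,"grip":0.5}
    - {"x":0,"y":0,"z":0,"rx":0,"ry":0,"rz":0,"grip":0.5}
    - {"x":0,"y":0,"z":0,"rx":0,"ry":0,"rz":0,"grip":0.45}
  squeeze: 12

```text
time_s: 8.45
ee_pos: [570.5, -220.5, 69.7]
ee_rot: [3.142, -0.0, -0.0]
contact_force: [-0.0, -0.8, 0.1]
grip_width: 0.612
gripper_force: 0.0
```

Request:
move_arm:
  steps:
    - {"x":0,"y":0,"z":0,"rx":0,"ry":0,"rz":0,"grip":0.45}
    - {"x":0,"y":0,"z":0,"rx":0,"ry":0,"rz":0,"grip":0.45}

```text
time_s: 8.65
ee_pos: [570.4, -220.6, 69.6]
ee_rot: [3.142, -0.0, -0.0]
contact_force: [-1.0, 0.2, 4.1]
grip_width: 0.578
gripper_force: 12.0
```

Request:
move_arm:
  steps:
    - {"x":0,"y":0,"z":-0.02,"rx":0,"ry":0,"rz":0,"grip":0.45}
    - {"x":0,"y":0,"z":-0.03,"rx":0,"ry":0,"rz":0,"grip":0.45}
    - {"x":0,"y":0,"z":-0.03,"rx":0,"ry":0,"rz":0,"grip":0.45}
    - {"x":0,"y":0,"z":-0.02,"rx":0,"ry":0,"rz":0,"grip":0.45}
    - {"x":-0.005,"y":-0.029,"z":0,"rx":0,"ry":0,"rz":0,"grip":0.45}

```text
time_s: 9.15
ee_pos: [566.3, -195.0, 172.1]
ee_rot: [3.139, -0.004, -0.005]
contact_force: [0.2, 1.0, -1.2]
grip_width: 0.584
gripper_force: 12.0
```

Request:
move_arm:
  steps:
    - {"x":-0.01,"y":-0.04,"z":0,"rx":0,"ry":0,"rz":0,"grip":0.45}
    - {"x":-0.01,"y":-0.04,"z":0,"rx":0,"ry":0,"rz":0,"grip":0.45}
    - {"x":-0.01,"y":-0.04,"z":0,"rx":0,"ry":0,"rz":0,"grip":0.45}
    - {"x":-0.01,"y":-0.04,"z":0,"rx":0,"ry":0,"rz":0,"grip":0.45}
    - {"x":0,"y":-0.03,"z":0,"rx":0,"ry":0,"rz":0,"grip":0.45}

```text
time_s: 9.65
ee_pos: [524.1, 0.9, 169.5]
ee_rot: [-3.141, 0.0, 0.001]
contact_force: [1.8, -0.6, -1.9]
grip_width: 0.58
gripper_force: 12.0
```

Request:
move_arm:
  steps:
    - {"x":0,"y":-0.02,"z":0,"rx":0,"ry":0,"rz":0,"grip":0.45}
    - {"x":0,"y":0,"z":0.03,"rx":0,"ry":0,"rz":0,"grip":0.45}
    - {"x":0,"y":0,"z":0.04,"rx":0,"ry":0,"rz":0,"grip":0.45}
    - {"x":0,"y":0,"z":0.04,"rx":0,"ry":0,"rz":0,"grip":0.45}
    - {"x":0,"y":0,"z":0.03,"rx":0,"ry":0,"rz":0,"grip":0.45}

```text
time_s: 10.15
ee_pos: [524.5, 18.5, 27.3]
ee_rot: [-3.142, 0.002, -0.0]
contact_force: [1.6, 0.2, -0.2]
grip_width: 0.58
gripper_force: 12.0
```

Request:
move_arm:
  steps:
    - {"x":0,"y":0,"z":0.015,"rx":0,"ry":0,"rz":0,"grip":0.45}
    - {"x":0,"y":0,"z":0.005,"rx":0,"ry":0,"rz":0,"grip":0.45}
    - {"x":0,"y":0,"z":0,"rx":0,"ry":0,"rz":0,"grip":0.45}
    - {"x":0,"y":0,"z":0,"rx":0,"ry":0,"rz":0,"grip":0.45}

```text
time_s: 10.55
ee_pos: [525.9, 18.5, 10.3]
ee_rot: [-3.141, -0.001, -0.0]
contact_force: [0.0, 0.7, -0.9]
grip_width: 0.581
gripper_force: 12.0
```

Request:
move_arm:
  steps:
    - {"x":0,"y":0,"z":0.003,"rx":0,"ry":0,"rz":0,"grip":0.45}
    - {"x":0,"y":0,"z":0.0005,"rx":0,"ry":0,"rz":0,"grip":0.45}
    - {"x":0,"y":0,"z":0,"rx":0,"ry":0,"rz":0,"grip":0.45}
    - {"x":0,"y":0,"z":0,"rx":0,"ry":0,"rz":0,"grip":0.7}
    - {"x":0,"y":0,"z":0,"rx":0,"ry":0,"rz":0,"grip":0.9}

```text
time_s: 11.05
ee_pos: [525.6, 18.5, 6.2]
ee_rot: [-3.142, -0.0, -0.0]
contact_force: [0.1, -0.0, -0.5]
grip_width: 0.718
gripper_force: 0.0
```

Request:
move_arm:
  steps:
    - {"x":0,"y":0,"z":0,"rx":0,"ry":0,"rz":0,"grip":0.9}
    - {"x":0,"y":0,"z":0,"rx":0,"ry":0,"rz":0,"grip":0.9}
    - {"x":0,"y":0,"z":-0.03,"rx":0,"ry":0,"rz":0,"grip":0.9}
    - {"x":0,"y":0,"z":-0.045,"rx":0,"ry":0,"rz":0,"grip":0.9}
    - {"x":0,"y":0,"z":-0.045,"rx":0,"ry":0,"rz":0,"grip":0.9}

```text
time_s: 11.55
ee_pos: [524.8, 18.5, 127.1]
ee_rot: [-3.141, 0.001, -0.0]
contact_force: [0.2, 0.6, -0.3]
grip_width: 0.895
gripper_force: 0.0
```

Request:
move_arm:
  steps:
    - {"x":0,"y":0.04,"z":0,"rx":0,"ry":0,"rz":0,"grip":0.7}
    - {"x":0,"y":0.045,"z":0,"rx":0,"ry":0,"rz":0,"grip":0.5}
    - {"x":0,"y":0.045,"z":0,"rx":0,"ry":0,"rz":0,"grip":0.5}
    - {"x":0,"y":0.045,"z":0,"rx":0,"ry":0,"rz":0,"grip":0.5}
    - {"x":0,"y":0.045,"z":0,"rx":0,"ry":0,"rz":0,"grip":0.5}

```text
time_s: 12.05
ee_pos: [525.1, -203.3, 126.1]
ee_rot: [3.142, -0.0, -0.0]
contact_force: [0.2, -0.5, 0.2]
grip_width: 0.518
gripper_force: 0.0
```

Request:
move_arm:
  steps:
    - {"x":-0.015,"y":0.04,"z":0,"rx":0,"ry":0,"rz":0,"grip":0.5}
    - {"x":-0.024,"y":0.027,"z":0,"rx":0,"ry":0,"rz":0,"grip":0.5}
    - {"x":0,"y":0,"z":0,"rx":0,"ry":0,"rz":8.5,"grip":0.5}
    - {"x":0,"y":0,"z":0,"rx":0,"ry":0,"rz":0.4,"grip":0.5}
    - {"x":0,"y":0,"z":0,"rx":0,"ry":0,"rz":0,"grip":0.5}

```text
time_s: 12.55
ee_pos: [486.8, -267.7, 125.9]
ee_rot: [-3.141, -0.0, -0.151]
contact_force: [-0.2, -0.2, 0.3]
grip_width: 0.503
gripper_force: 0.0
```

Request:
move_arm:
  steps:
    - {"x":0,"y":0,"z":0.04,"rx":0,"ry":0,"rz":0,"grip":0.5}
    - {"x":0,"y":0,"z":0.035,"rx":0,"ry":0,"rz":0,"grip":0.5}
    - {"x":0,"y":0,"z":0.014,"rx":0,"ry":0,"rz":0,"grip":0.5}
    - {"x":0,"y":0,"z":0.004,"rx":0,"ry":0,"rz":0,"grip":0.5}
    - {"x":0,"y":0,"z":0,"rx":0,"ry":0,"rz":0,"grip":0.5}

```text
time_s: 13.05
ee_pos: [486.9, -268.3, 33.5]
ee_rot: [-3.141, -0.0, -0.154]
contact_force: [-0.3, -0.3, -0.3]
grip_width: 0.503
gripper_force: 0.0
```

Request:
move_arm:
  steps:
    - {"x":0,"y":0,"z":0,"rx":0,"ry":0,"rz":0,"grip":0.3}
    - {"x":0,"y":0,"z":0,"rx":0,"ry":0,"rz":0,"grip":0.15}
    - {"x":0,"y":0,"z":0,"rx":0,"ry":0,"rz":0,"grip":0.1}
    - {"x":0,"y":0,"z":0,"rx":0,"ry":0,"rz":0,"grip":0.1}
    - {"x":0,"y":0,"z":0,"rx":0,"ry":0,"rz":0,"grip":0.1}
  squeeze: 15

```text
time_s: 13.55
ee_pos: [486.5, -269.3, 33.5]
ee_rot: [3.141, -0.001, -0.156]
contact_force: [-0.8, -4.3, 5.1]
grip_width: 0.198
gripper_force: 15.0
```

```bash
python3 - <<'E'
from h import *
s=ctrl.sense(); print(s["ee_pos"],s["grip_width"],s["gripper_force"])
f=eyes.grab_frame("scene"); cv2.imwrite("pics/s1.png",cv2.resize(f[180:320,30:370,::-1],None,fx=2.3,fy=2.3))
E
```

```text
[ 486.54097619 -269.25779995   33.48736037] 0.19783601496018513 15.00058114528656
```

View pics/s1.png

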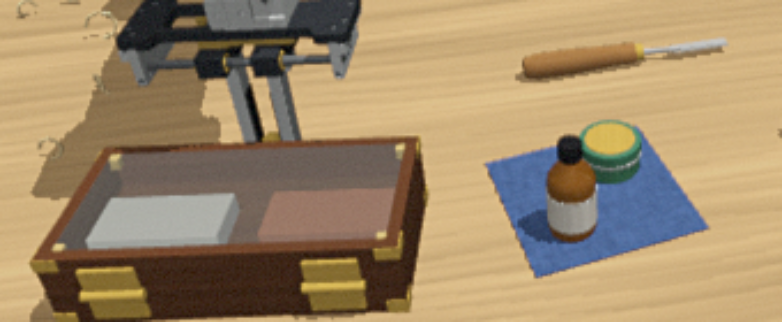

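The bottle and tin stand upright on the mat and the knob is pinched. Next I'll work out the swing rows.

```bash
python3 - <<'E'
import numpy as np
th=np.linspace(0,1.8,13); f=th+np.arctan2(14,154)
p=np.c_[-154.6*np.cos(f),-154.6*np.sin(f)]
print(np.round(np.diff(p,axis=0)).astype(int).tolist(), p[-1]-p[0])
E
```

```text
[[4, -23], [7, -22], [10, -21], [13, -19], [16, -17], [18, -14], [20, -11], [22, -8], [23, -5], [23, -1], [23, 2], [22, 6]] [ 202.57705678 -132.76160326]
```

Request:
move_arm:
  steps:
    - {"x":0.004,"y":0,"z":-0.023,"rx":0,"ry":0,"rz":0,"grip":0.1}
    - {"x":0.007,"y":0,"z":-0.022,"rx":0,"ry":0,"rz":0,"grip":0.1}
    - {"x":0.01,"y":0,"z":-0.021,"rx":0,"ry":0,"rz":0,"grip":0.1}
    - {"x":0,"y":0,"z":0,"rx":0,"ry":0,"rz":0,"grip":0.1}

```text
time_s: 14.0
ee_pos: [508.0, -272.6, 101.4]
ee_rot: [3.14, -0.002, -0.156]
contact_force: [-4.2, -3.1, 0.9]
grip_width: 0.2
gripper_force: 15.0
```

Request:
move_arm:
  steps:
    - {"x":0.013,"y":0,"z":-0.019,"rx":0,"ry":0,"rz":0,"grip":0.1}
    - {"x":0.016,"y":0,"z":-0.017,"rx":0,"ry":0,"rz":0,"grip":0.1}
    - {"x":0.018,"y":0,"z":-0.014,"rx":0,"ry":0,"rz":0,"grip":0.1}
    - {"x":0.02,"y":0,"z":-0.011,"rx":0,"ry":0,"rz":0,"grip":0.1}
    - {"x":0.022,"y":0,"z":-0.008,"rx":0,"ry":0,"rz":0,"grip":0.1}

```text
time_s: 14.5
ee_pos: [595.4, -286.4, 168.9]
ee_rot: [3.141, -0.0, -0.156]
contact_force: [0.8, -6.5, -5.6]
grip_width: 0.198
gripper_force: 15.0
```

Request:
move_arm:
  steps:
    - {"x":0.023,"y":0,"z":-0.005,"rx":0,"ry":0,"rz":0,"grip":0.1}
    - {"x":0.023,"y":0,"z":-0.001,"rx":0,"ry":0,"rz":0,"grip":0.1}
    - {"x":0.023,"y":0,"z":0.002,"rx":0,"ry":0,"rz":0,"grip":0.1}
    - {"x":0.022,"y":0,"z":0.006,"rx":0,"ry":0,"rz":0,"grip":0.1}
    - {"x":0,"y":0,"z":0,"rx":0,"ry":0,"rz":0,"grip":0.1}

```text
time_s: 15.0
ee_pos: [686.6, -300.8, 165.1]
ee_rot: [3.14, -0.001, -0.156]
contact_force: [0.6, -5.1, 3.0]
grip_width: 0.196
gripper_force: 15.0
```

Request:
move_arm:
  steps:
    - {"x":0,"y":0,"z":0,"rx":0,"ry":0,"rz":0,"grip":0.1}
    - {"x":0,"y":0,"z":0,"rx":0,"ry":0,"rz":0,"grip":0.1}

```text
time_s: 15.2
ee_pos: [684.8, -300.5, 165.8]
ee_rot: [3.141, 0.0, -0.156]
contact_force: [0.2, -6.5, 0.5]
grip_width: 0.202
gripper_force: 15.0
```

Request:
move_arm:
  steps:
    - {"x":0,"y":0,"z":0,"rx":0,"ry":0,"rz":0,"grip":0.3}
    - {"x":0,"y":0,"z":0,"rx":0,"ry":0,"rz":0,"grip":0.5}
    - {"x":0,"y":0,"z":0,"rx":0,"ry":0,"rz":0,"grip":0.5}
    - {"x":0,"y":0,"z":-0.03,"rx":0,"ry":0,"rz":0,"grip":0.5}
    - {"x":0,"y":0,"z":-0.045,"rx":0,"ry":0,"rz":0,"grip":0.5}

```text
time_s: 15.7
ee_pos: [683.8, -298.8, 239.0]
ee_rot: [-3.14, 0.005, -0.155]
contact_force: [0.2, 0.4, 0.5]
grip_width: 0.498
gripper_force: 0.0
```

Request:
move_arm:
  steps:
    - {"x":-0.045,"y":0,"z":0,"rx":0,"ry":0,"rz":0,"grip":0.8}
    - {"x":-0.045,"y":0,"z":0,"rx":0,"ry":0,"rz":0,"grip":0.8}
    - {"x":-0.045,"y":0,"z":0,"rx":0,"ry":0,"rz":0,"grip":0.8}
    - {"x":-0.045,"y":0,"z":0,"rx":0,"ry":0,"rz":0,"grip":0.8}
    - {"x":0,"y":0,"z":0,"rx":0,"ry":0,"rz":0,"grip":0.8}

```text
time_s: 16.2
ee_pos: [502.4, -271.5, 241.3]
ee_rot: [3.141, 0.002, -0.158]
contact_force: [1.0, -0.7, 0.1]
grip_width: 0.797
gripper_force: 0.0
```

```bash
python3 - <<'E'
from h import *
s=ctrl.sense(); print(s["ee_pos"],s["ee_rot"],s["q"])
y=-.155;c,n=np.cos(y),np.sin(y)
W=lambda x,yy,z:[574.6+c*x-n*yy,-281.7+n*x+c*yy,z]
crop("top",320,110,150,110,5.2,"open",[W(a*25,b*50+k*65,46) for a in(-1,1) for b in(-1,1) for k in (-1,1)])
E
```

```text
[ 502.3746988  -271.50792428  241.30188956] [ 3.14140317e+00  1.52264840e-03 -1.57631416e-01] [ 0.47459515  0.29031533 -0.04090296  1.70813077  0.01351302  1.14482276
 -1.29862648]
```

View pics/open.png

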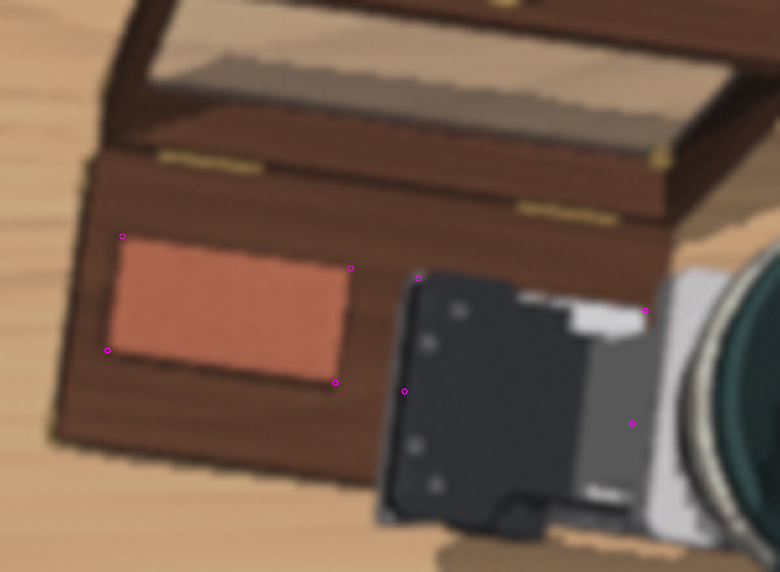

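The lid rests open. The orange stone lies exactly on its marks, and the white stone's visible corner at (418,278) also matches. I'll turn the tool by 90° to grip the white stone across its width.

Request:
move_arm:
  steps:
    - {"x":0,"y":0,"z":0,"rx":0,"ry":0,"rz":-8.2,"grip":0.8}
    - {"x":0,"y":0,"z":0,"rx":0,"ry":0,"rz":-8.2,"grip":0.8}
    - {"x":0,"y":0,"z":0,"rx":0,"ry":0,"rz":-8.2,"grip":0.8}
    - {"x":0,"y":0,"z":0,"rx":0,"ry":0,"rz":-8.2,"grip":0.8}
    - {"x":0,"y":0,"z":0,"rx":0,"ry":0,"rz":-8.2,"grip":0.8}

```text
time_s: 16.75
ee_pos: [508.2, -271.5, 240.9]
ee_rot: [-3.141, -0.0, 0.567]
contact_force: [-0.5, -0.2, 0.0]
grip_width: 0.805
gripper_force: 0.0
```

Request:
move_arm:
  steps:
    - {"x":0,"y":0,"z":0,"rx":0,"ry":0,"rz":-8.2,"grip":0.8}
    - {"x":0,"y":0,"z":0,"rx":0,"ry":0,"rz":-8.2,"grip":0.8}
    - {"x":0,"y":0,"z":0,"rx":0,"ry":0,"rz":-8.2,"grip":0.8}
    - {"x":0,"y":0,"z":0,"rx":0,"ry":0,"rz":-8.2,"grip":0.8}
    - {"x":0,"y":0,"z":0,"rx":0,"ry":0,"rz":-8.2,"grip":0.8}

```text
time_s: 17.25
ee_pos: [508.2, -271.5, 240.9]
ee_rot: [3.141, -0.001, 1.282]
contact_force: [0.0, -0.1, -0.1]
grip_width: 0.798
gripper_force: 0.0
```

Request:
move_arm:
  steps:
    - {"x":0,"y":0,"z":0,"rx":0,"ry":0,"rz":-8.0,"grip":0.8}
    - {"x":-0.032,"y":0.036,"z":0,"rx":0,"ry":0,"rz":0,"grip":0.8}
    - {"x":-0.032,"y":0.036,"z":0,"rx":0,"ry":0,"rz":0,"grip":0.8}
    - {"x":0,"y":0,"z":0,"rx":0,"ry":0,"rz":0,"grip":0.8}
    - {"x":0,"y":0,"z":0,"rx":0,"ry":0,"rz":0,"grip":0.8}

```text
time_s: 17.75
ee_pos: [569.3, -346.2, 239.7]
ee_rot: [-3.141, -0.001, 1.415]
contact_force: [0.1, -0.0, 0.8]
grip_width: 0.801
gripper_force: 0.0
```

Request:
move_arm:
  steps:
    - {"x":0,"y":-0.005,"z":0.04,"rx":0,"ry":0,"rz":0,"grip":0.8}
    - {"x":0,"y":0,"z":0.045,"rx":0,"ry":0,"rz":0,"grip":0.8}
    - {"x":0,"y":0,"z":0.045,"rx":0,"ry":0,"rz":0,"grip":0.8}
    - {"x":0,"y":0,"z":0.03,"rx":0,"ry":0,"rz":0,"grip":0.8}
    - {"x":0,"y":0,"z":0.015,"rx":0,"ry":0,"rz":0,"grip":0.8}

```text
time_s: 18.25
ee_pos: [562.6, -343.8, 63.7]
ee_rot: [-3.139, -0.002, 1.416]
contact_force: [0.4, 0.0, 0.2]
grip_width: 0.803
gripper_force: 0.0
```

Request:
move_arm:
  steps:
    - {"x":0,"y":0,"z":0.015,"rx":0,"ry":0,"rz":0,"grip":0.8}
    - {"x":0,"y":0,"z":0.008,"rx":0,"ry":0,"rz":0,"grip":0.8}
    - {"x":0,"y":0,"z":0,"rx":0,"ry":0,"rz":0,"grip":0.8}
    - {"x":0,"y":0,"z":0,"rx":0,"ry":0,"rz":0,"grip":0.8}

```text
time_s: 18.65
ee_pos: [563.9, -345.6, 44.0]
ee_rot: [3.14, 0.0, 1.415]
contact_force: [0.9, 0.1, 0.2]
grip_width: 0.801
gripper_force: 0.0
```

Request:
move_arm:
  steps:
    - {"x":0,"y":0,"z":0.005,"rx":0,"ry":0,"rz":0,"grip":0.8}
    - {"x":0,"y":0,"z":0.0035,"rx":0,"ry":0,"rz":0,"grip":0.8}
    - {"x":0,"y":0,"z":0,"rx":0,"ry":0,"rz":0,"grip":0.65}
    - {"x":0,"y":0,"z":0,"rx":0,"ry":0,"rz":0,"grip":0.5}
    - {"x":0,"y":0,"z":0,"rx":0,"ry":0,"rz":0,"grip":0.45}
  squeeze: 25

```text
time_s: 19.15
ee_pos: [563.4, -345.4, 34.6]
ee_rot: [3.141, 0.0, 1.415]
contact_force: [0.6, -0.6, 0.1]
grip_width: 0.582
gripper_force: 0.0
```

Request:
move_arm:
  steps:
    - {"x":0,"y":0,"z":0,"rx":0,"ry":0,"rz":0,"grip":0.4}
    - {"x":0,"y":0,"z":0,"rx":0,"ry":0,"rz":0,"grip":0.4}
    - {"x":0,"y":0,"z":0,"rx":0,"ry":0,"rz":0,"grip":0.4}
    - {"x":0,"y":0,"z":0,"rx":0,"ry":0,"rz":0,"grip":0.4}

```text
time_s: 19.55
ee_pos: [563.5, -345.4, 34.6]
ee_rot: [3.141, 0.0, 1.415]
contact_force: [1.9, 0.3, 2.8]
grip_width: 0.529
gripper_force: 25.0
```

Request:
move_arm:
  steps:
    - {"x":0,"y":0,"z":-0.015,"rx":0,"ry":0,"rz":0,"grip":0.4}
    - {"x":0,"y":0,"z":-0.03,"rx":0,"ry":0,"rz":0,"grip":0.4}
    - {"x":0,"y":0,"z":-0.04,"rx":0,"ry":0,"rz":0,"grip":0.4}
    - {"x":0,"y":0,"z":-0.04,"rx":0,"ry":0,"rz":0,"grip":0.4}
    - {"x":0,"y":0,"z":-0.03,"rx":0,"ry":0,"rz":0,"grip":0.4}

```text
time_s: 20.05
ee_pos: [563.6, -345.4, 193.1]
ee_rot: [3.14, 0.001, 1.415]
contact_force: [0.8, 0.0, -2.4]
grip_width: 0.534
gripper_force: 25.0
```

Request:
move_arm:
  steps:
    - {"x":0,"y":0,"z":0,"rx":0,"ry":0,"rz":-4.2,"grip":0.4}
    - {"x":0.02,"y":-0.004,"z":0,"rx":0,"ry":0,"rz":0,"grip":0.4}
    - {"x":0.035,"y":-0.005,"z":0,"rx":0,"ry":0,"rz":0,"grip":0.4}
    - {"x":0.045,"y":-0.005,"z":0,"rx":0,"ry":0,"rz":0,"grip":0.4}
    - {"x":0.045,"y":-0.005,"z":0,"rx":0,"ry":0,"rz":0,"grip":0.4}

```text
time_s: 20.55
ee_pos: [555.7, -197.9, 190.2]
ee_rot: [3.142, 0.0, 1.488]
contact_force: [0.9, 0.5, -1.9]
grip_width: 0.528
gripper_force: 25.0
```

Request:
move_arm:
  steps:
    - {"x":0.045,"y":-0.005,"z":0,"rx":0,"ry":0,"rz":0,"grip":0.4}
    - {"x":0.045,"y":-0.005,"z":0,"rx":0,"ry":0,"rz":0,"grip":0.4}
    - {"x":0.045,"y":-0.005,"z":0,"rx":0,"ry":0,"rz":0,"grip":0.4}
    - {"x":0.045,"y":-0.005,"z":0,"rx":0,"ry":0,"rz":0,"grip":0.4}
    - {"x":0.045,"y":-0.005,"z":0,"rx":0,"ry":0,"rz":0,"grip":0.4}

```text
time_s: 21.05
ee_pos: [549.4, 28.7, 190.5]
ee_rot: [3.141, 0.0, 1.488]
contact_force: [0.4, 0.7, -2.7]
grip_width: 0.532
gripper_force: 25.0
```

Request:
move_arm:
  steps:
    - {"x":0.045,"y":-0.005,"z":0,"rx":0,"ry":0,"rz":0,"grip":0.4}
    - {"x":0.045,"y":-0.005,"z":0,"rx":0,"ry":0,"rz":0,"grip":0.4}
    - {"x":0.04,"y":-0.005,"z":0,"rx":0,"ry":0,"rz":0,"grip":0.4}
    - {"x":0.03,"y":-0.003,"z":0,"rx":0,"ry":0,"rz":0,"grip":0.4}
    - {"x":0,"y":0,"z":0,"rx":0,"ry":0,"rz":0,"grip":0.4}

```text
time_s: 21.55
ee_pos: [543.9, 192.6, 190.4]
ee_rot: [-3.142, -0.002, 1.494]
contact_force: [-0.4, -0.6, -2.9]
grip_width: 0.529
gripper_force: 25.0
```

Request:
move_arm:
  steps:
    - {"x":0.04,"y":0,"z":0,"rx":0,"ry":0,"rz":0,"grip":0.4}
    - {"x":0.04,"y":0,"z":0,"rx":0,"ry":0,"rz":0,"grip":0.4}
    - {"x":0,"y":0,"z":0.04,"rx":0,"ry":0,"rz":0,"grip":0.4}
    - {"x":0,"y":0,"z":0.04,"rx":0,"ry":0,"rz":0,"grip":0.4}
    - {"x":0,"y":0,"z":0.04,"rx":0,"ry":0,"rz":0,"grip":0.4}

```text
time_s: 22.05
ee_pos: [551.9, 267.1, 68.9]
ee_rot: [3.141, 0.0, 1.488]
contact_force: [-0.1, -1.0, -3.2]
grip_width: 0.53
gripper_force: 25.0
```

Request:
move_arm:
  steps:
    - {"x":0,"y":0,"z":0.02,"rx":0,"ry":0,"rz":0,"grip":0.4}
    - {"x":0,"y":0,"z":0,"rx":0,"ry":0,"rz":0,"grip":0.4}
    - {"x":0,"y":0,"z":0,"rx":0,"ry":0,"rz":0,"grip":0.4}
    - {"x":0,"y":0,"z":0,"rx":0,"ry":0,"rz":0,"grip":0.4}

```text
time_s: 22.45
ee_pos: [552.7, 267.9, 51.4]
ee_rot: [3.139, -0.001, 1.488]
contact_force: [-0.5, 0.4, -1.3]
grip_width: 0.531
gripper_force: 25.0
```

```bash
python3 - <<'E'
from h import *
y=-.082;c,n=np.cos(y),np.sin(y)
W=lambda x,yy,z:[550.4+c*x-n*yy,273+n*x+c*yy,z]
crop("scene",355,200,120,80,6.5,"hold",[W(a*37,b*85,26) for a in(-1,1) for b in(-1,1)]+[W(37,b*58,18) for b in (-1,1)])
E
```

```text
(no output)
```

View pics/hold.png

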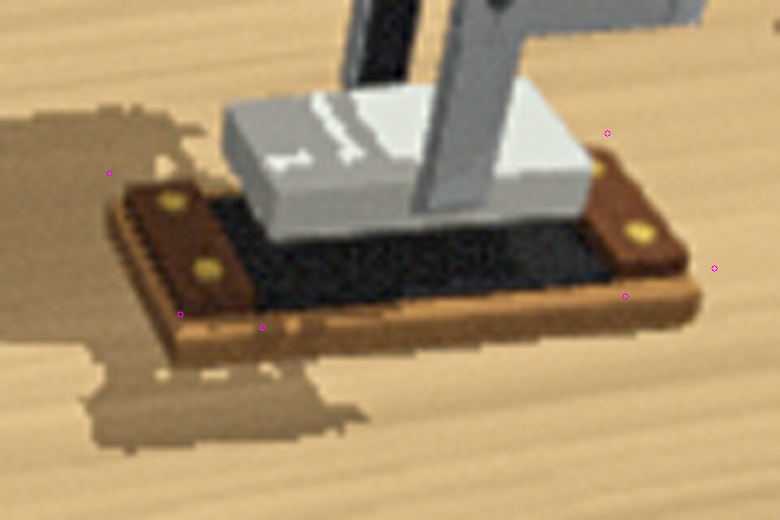

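The scene crop shows the stone level above the pad, with its bottom front edge running from (272,240) to (590,215). The holder screws are at (174,201), (207,268), (640,232) and (598,168). I'll use these to check the holder's centre.

```bash
python3 - <<'E'
from h import *
np.set_printoptions(precision=1,suppress=True)
T=lambda x,y,z:atz("scene",355+x/6.5-.5,200+y/6.5-.5,z)
s=np.array([T(*p,26) for p in((174,201),(207,268),(640,232),(598,168))]); print(s,s.mean(0))
t=ctrl.sense()["ee_pos"]; print(t); zb=t[2]-8.6
b=np.array([T(*p,zb) for p in((272,240),(590,215))]); print(b,b.mean(0)); print("top back-left/right", T(228,103,zb+20),T(527,82,zb+20), T(592,170,zb+20))
E
```

```text
[[525.7 206.   26. ]
 [560.9 202.4  26. ]
 [572.5 342.5  26. ]
 [538.3 347.5  26. ]] [549.3 274.6  26. ]
[552.6 267.9  51.3]
[[571.7 216.8  42.7]
 [580.6 317.2  42.7]] [576.2 267.   42.7]
top back-left/right [526.1 219.6  62.7] [535.5 316.6  62.7] [583.6 311.9  62.7]
```

Request:
move_arm:
  steps:
    - {"x":0.005,"y":-0.002,"z":0,"rx":0,"ry":0,"rz":0,"grip":0.4}
    - {"x":0,"y":0,"z":0.01,"rx":0,"ry":0,"rz":0,"grip":0.4}
    - {"x":0,"y":0,"z":0.007,"rx":0,"ry":0,"rz":0,"grip":0.4}
    - {"x":0,"y":0,"z":0,"rx":0,"ry":0,"rz":0,"grip":0.4}
    - {"x":0,"y":0,"z":0,"rx":0,"ry":0,"rz":0,"grip":0.4}

```text
time_s: 23.0
ee_pos: [549.9, 272.7, 32.1]
ee_rot: [-3.141, 0.0, 1.489]
contact_force: [0.3, 0.6, -2.2]
grip_width: 0.532
gripper_force: 25.0
```

Request:
move_arm:
  steps:
    - {"x":0,"y":0,"z":0.003,"rx":0,"ry":0,"rz":0,"grip":0.4}
    - {"x":0,"y":0,"z":0.002,"rx":0,"ry":0,"rz":0,"grip":0.4}
    - {"x":0,"y":0,"z":0.001,"rx":0,"ry":0,"rz":0,"grip":0.4}
    - {"x":0,"y":0,"z":0,"rx":0,"ry":0,"rz":0,"grip":0.4}
    - {"x":0,"y":0,"z":0,"rx":0,"ry":0,"rz":0,"grip":0.4}

```text
time_s: 23.5
ee_pos: [550.1, 272.8, 26.5]
ee_rot: [-3.142, 0.0, 1.489]
contact_force: [-1.2, -1.2, 0.6]
grip_width: 0.53
gripper_force: 25.0
```

Contact is starting, so I'll release and rise.

Request:
move_arm:
  steps:
    - {"x":0,"y":0,"z":0,"rx":0,"ry":0,"rz":0,"grip":0.65}
    - {"x":0,"y":0,"z":0,"rx":0,"ry":0,"rz":0,"grip":0.8}
    - {"x":0,"y":0,"z":0,"rx":0,"ry":0,"rz":0,"grip":0.8}
    - {"x":0,"y":0,"z":-0.03,"rx":0,"ry":0,"rz":0,"grip":0.8}
    - {"x":0,"y":0,"z":-0.045,"rx":0,"ry":0,"rz":0,"grip":0.8}

```text
time_s: 24.0
ee_pos: [548.7, 272.2, 100.3]
ee_rot: [-3.138, 0.002, 1.489]
contact_force: [0.2, -0.0, 1.1]
grip_width: 0.796
gripper_force: 0.0
```

Request:
move_arm:
  steps:
    - {"x":0,"y":0,"z":-0.045,"rx":0,"ry":0,"rz":0,"grip":0.5}
    - {"x":0,"y":0,"z":-0.045,"rx":0,"ry":0,"rz":0,"grip":0.5}
    - {"x":-0.04,"y":0,"z":-0.02,"rx":0,"ry":0,"rz":0,"grip":0.5}
    - {"x":-0.045,"y":0,"z":0,"rx":0,"ry":0,"rz":0,"grip":0.5}
    - {"x":-0.045,"y":0,"z":0,"rx":0,"ry":0,"rz":0,"grip":0.5}

```text
time_s: 24.5
ee_pos: [539.3, 142.0, 212.2]
ee_rot: [3.14, -0.0, 1.489]
contact_force: [1.3, 0.2, 0.1]
grip_width: 0.501
gripper_force: 0.0
```

Request:
move_arm:
  steps:
    - {"x":-0.045,"y":0,"z":0,"rx":0,"ry":0,"rz":0,"grip":0.5}
    - {"x":-0.045,"y":0,"z":0,"rx":0,"ry":0,"rz":0,"grip":0.5}
    - {"x":-0.045,"y":0,"z":0,"rx":0,"ry":0,"rz":0,"grip":0.5}
    - {"x":-0.045,"y":0,"z":0,"rx":0,"ry":0,"rz":0,"grip":0.5}
    - {"x":-0.045,"y":0,"z":0,"rx":0,"ry":0,"rz":0,"grip":0.5}

```text
time_s: 25.0
ee_pos: [520.6, -82.8, 211.7]
ee_rot: [3.141, 0.0, 1.489]
contact_force: [0.6, -0.7, -0.5]
grip_width: 0.498
gripper_force: 0.0
```

```bash
python3 - <<'E'
from h import *
s=ctrl.sense();print(s["ee_pos"],s["ee_rot"])
f=eyes.grab_frame("top")[:,:,::-1]
cv2.imwrite("pics/h2.png",cv2.resize(f[155:225,100:200],None,fx=6,fy=6,interpolation=cv2.INTER_CUBIC))
E
```

```text
[520.55099328 -82.76934612 211.72675475] [3.14101247e+00 1.19379518e-04 1.48864564e+00]
```

View pics/h2.png

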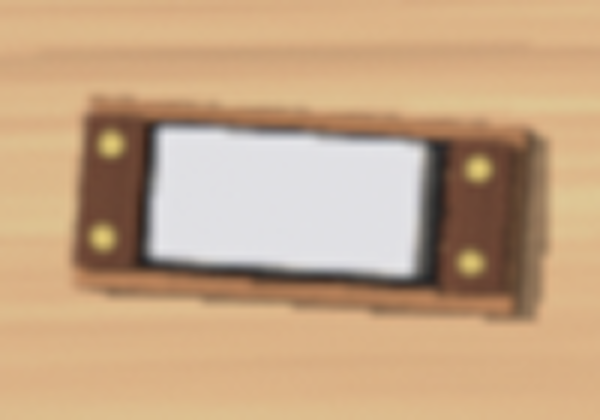

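The stone lies square between the stops, at (145–430, 122–280), with dark pad visible at both ends. Next I'll turn back and go for the knob.

Request:
move_arm:
  steps:
    - {"x":0,"y":0,"z":0,"rx":0,"ry":0,"rz":8.55,"grip":0.5}
    - {"x":0,"y":0,"z":0,"rx":0,"ry":0,"rz":8.55,"grip":0.5}
    - {"x":0,"y":0,"z":0,"rx":0,"ry":0,"rz":8.55,"grip":0.5}
    - {"x":0,"y":0,"z":0,"rx":0,"ry":0,"rz":8.55,"grip":0.5}
    - {"x":0,"y":0,"z":0,"rx":0,"ry":0,"rz":8.55,"grip":0.5}

```text
time_s: 25.55
ee_pos: [521.0, -80.9, 211.5]
ee_rot: [3.142, -0.0, 0.736]
contact_force: [-0.9, -0.3, -0.1]
grip_width: 0.5
gripper_force: 0.0
```

Request:
move_arm:
  steps:
    - {"x":0,"y":0,"z":0,"rx":0,"ry":0,"rz":8.55,"grip":0.5}
    - {"x":0,"y":0,"z":0,"rx":0,"ry":0,"rz":8.55,"grip":0.5}
    - {"x":0,"y":0,"z":0,"rx":0,"ry":0,"rz":8.55,"grip":0.5}
    - {"x":0,"y":0,"z":0,"rx":0,"ry":0,"rz":8.55,"grip":0.5}
    - {"x":0,"y":0,"z":0,"rx":0,"ry":0,"rz":8.55,"grip":0.5}

```text
time_s: 26.05
ee_pos: [521.0, -80.9, 211.5]
ee_rot: [-3.142, -0.0, -0.01]
contact_force: [-0.4, 0.9, -0.5]
grip_width: 0.498
gripper_force: 0.0
```

Request:
move_arm:
  steps:
    - {"x":0,"y":0,"z":0,"rx":0,"ry":0,"rz":8.55,"grip":0.5}
    - {"x":0.035,"y":0.031,"z":0,"rx":0,"ry":0,"rz":0,"grip":0.5}
    - {"x":0.035,"y":0.031,"z":0,"rx":0,"ry":0,"rz":0,"grip":0.5}
    - {"x":0.035,"y":0.031,"z":0,"rx":0,"ry":0,"rz":0,"grip":0.5}
    - {"x":0.035,"y":0.031,"z":0,"rx":0,"ry":0,"rz":0,"grip":0.5}

```text
time_s: 26.55
ee_pos: [641.5, -226.2, 211.5]
ee_rot: [3.142, -0.0, -0.153]
contact_force: [-0.5, 1.3, -0.1]
grip_width: 0.5
gripper_force: 0.0
```

Request:
move_arm:
  steps:
    - {"x":0.035,"y":0.031,"z":0,"rx":0,"ry":0,"rz":0,"grip":0.5}
    - {"x":0.032,"y":0.031,"z":0,"rx":0,"ry":0,"rz":0,"grip":0.5}
    - {"x":0,"y":0,"z":0,"rx":0,"ry":0,"rz":0,"grip":0.5}
    - {"x":0,"y":0,"z":0,"rx":0,"ry":0,"rz":0,"grip":0.5}

```text
time_s: 26.95
ee_pos: [697.1, -296.6, 210.2]
ee_rot: [-3.141, 0.001, -0.154]
contact_force: [-0.3, 1.1, -0.5]
grip_width: 0.498
gripper_force: 0.0
```

Request:
move_arm:
  steps:
    - {"x":0.005,"y":0.004,"z":0.015,"rx":0,"ry":0,"rz":0,"grip":0.5}
    - {"x":0,"y":0,"z":0.02,"rx":0,"ry":0,"rz":0,"grip":0.5}
    - {"x":0,"y":0,"z":0.015,"rx":0,"ry":0,"rz":0,"grip":0.5}
    - {"x":0,"y":0,"z":0,"rx":0,"ry":0,"rz":0,"grip":0.5}
    - {"x":0,"y":0,"z":0,"rx":0,"ry":0,"rz":0,"grip":0.5}

```text
time_s: 27.45
ee_pos: [701.6, -300.6, 161.7]
ee_rot: [-3.141, 0.0, -0.152]
contact_force: [1.1, 0.1, 1.9]
grip_width: 0.502
gripper_force: 0.0
```

Request:
move_arm:
  steps:
    - {"x":0,"y":0,"z":0,"rx":0,"ry":0,"rz":0,"grip":0.3}
    - {"x":0,"y":0,"z":0,"rx":0,"ry":0,"rz":0,"grip":0.15}
    - {"x":0,"y":0,"z":0,"rx":0,"ry":0,"rz":0,"grip":0.1}
    - {"x":0,"y":0,"z":0,"rx":0,"ry":0,"rz":0,"grip":0.1}
    - {"x":0,"y":0,"z":0,"rx":0,"ry":0,"rz":0,"grip":0.1}
  squeeze: 15

```text
time_s: 27.95
ee_pos: [701.3, -303.1, 161.9]
ee_rot: [3.139, -0.001, -0.154]
contact_force: [1.0, -7.2, 0.9]
grip_width: 0.203
gripper_force: 15.0
```

```bash
python3 - <<'E'
import numpy as np
th=np.linspace(1.9,0,14); f=th+np.arctan2(14,154)
p=np.c_[-154.6*np.cos(f),-154.6*np.sin(f)]
print(np.round(np.diff(p,axis=0)).astype(int).tolist(), p[-1]-p[0])
E
```

```text
[[-21, -8], [-22, -4], [-23, -1], [-22, 2], [-22, 5], [-21, 8], [-19, 11], [-18, 14], [-15, 17], [-13, 19], [-10, 20], [-7, 21], [-4, 22]] [-216.98559488  127.17532364]
```

Pinched (opening 0.203, about 19 mm). Now swinging the lid shut.

Request:
move_arm:
  steps:
    - {"x":-0.021,"y":0.001,"z":-0.008,"rx":0,"ry":0,"rz":0,"grip":0.1}
    - {"x":-0.022,"y":0,"z":-0.004,"rx":0,"ry":0,"rz":0,"grip":0.1}
    - {"x":-0.023,"y":0,"z":-0.001,"rx":0,"ry":0,"rz":0,"grip":0.1}
    - {"x":-0.022,"y":0,"z":0.002,"rx":0,"ry":0,"rz":0,"grip":0.1}
    - {"x":-0.022,"y":0,"z":0.005,"rx":0,"ry":0,"rz":0,"grip":0.1}

```text
time_s: 28.45
ee_pos: [592.0, -285.9, 168.2]
ee_rot: [3.141, -0.002, -0.153]
contact_force: [1.6, -4.1, -8.7]
grip_width: 0.199
gripper_force: 15.0
```

Request:
move_arm:
  steps:
    - {"x":-0.021,"y":0,"z":0.008,"rx":0,"ry":0,"rz":0,"grip":0.1}
    - {"x":-0.019,"y":0,"z":0.011,"rx":0,"ry":0,"rz":0,"grip":0.1}
    - {"x":-0.018,"y":0,"z":0.014,"rx":0,"ry":0,"rz":0,"grip":0.1}
    - {"x":-0.015,"y":0,"z":0.017,"rx":0,"ry":0,"rz":0,"grip":0.1}
    - {"x":-0.013,"y":0,"z":0.019,"rx":0,"ry":0,"rz":0,"grip":0.1}

```text
time_s: 28.95
ee_pos: [506.9, -272.5, 98.5]
ee_rot: [3.141, -0.001, -0.153]
contact_force: [3.3, -2.2, -2.9]
grip_width: 0.197
gripper_force: 15.0
```

Request:
move_arm:
  steps:
    - {"x":0,"y":0,"z":0,"rx":0,"ry":0,"rz":0,"grip":0.1}
    - {"x":0,"y":0,"z":0,"rx":0,"ry":0,"rz":0,"grip":0.1}

```text
time_s: 29.15
ee_pos: [506.3, -272.4, 98.6]
ee_rot: [-3.141, 0.003, -0.154]
contact_force: [-13.0, 1.5, 7.0]
grip_width: 0.201
gripper_force: 15.0
```

Request:
move_arm:
  steps:
    - {"x":-0.01,"y":0,"z":0.02,"rx":0,"ry":0,"rz":0,"grip":0.1}
    - {"x":-0.007,"y":0,"z":0.021,"rx":0,"ry":0,"rz":0,"grip":0.1}
    - {"x":-0.003,"y":0,"z":0.016,"rx":0,"ry":0,"rz":0,"grip":0.1}
    - {"x":0,"y":0,"z":0.007,"rx":0,"ry":0,"rz":0,"grip":0.1}
    - {"x":0,"y":0,"z":0,"rx":0,"ry":0,"rz":0,"grip":0.1}

```text
time_s: 29.65
ee_pos: [487.8, -269.5, 34.4]
ee_rot: [-3.142, 0.001, -0.153]
contact_force: [-4.4, -2.9, -1.1]
grip_width: 0.199
gripper_force: 15.0
```

Request:
move_arm:
  steps:
    - {"x":0,"y":0,"z":0,"rx":0,"ry":0,"rz":0,"grip":0.1}
    - {"x":0,"y":0,"z":0,"rx":0,"ry":0,"rz":0,"grip":0.1}

```text
time_s: 29.85
ee_pos: [488.0, -269.5, 35.2]
ee_rot: [3.141, 0.001, -0.153]
contact_force: [-6.4, -2.1, -1.4]
grip_width: 0.2
gripper_force: 15.0
```

Request:
move_arm:
  steps:
    - {"x":0,"y":0,"z":0,"rx":0,"ry":0,"rz":0,"grip":0.3}
    - {"x":0,"y":0,"z":0,"rx":0,"ry":0,"rz":0,"grip":0.5}
    - {"x":0,"y":0,"z":0,"rx":0,"ry":0,"rz":0,"grip":0.5}
    - {"x":0,"y":0,"z":-0.035,"rx":0,"ry":0,"rz":0,"grip":0.5}
    - {"x":0,"y":0,"z":-0.045,"rx":0,"ry":0,"rz":0,"grip":0.5}

```text
time_s: 30.35
ee_pos: [487.1, -268.4, 114.2]
ee_rot: [-3.14, 0.003, -0.153]
contact_force: [0.4, 0.2, 0.1]
grip_width: 0.497
gripper_force: 0.0
```

Request:
move_arm:
  steps:
    - {"x":0,"y":0,"z":-0.045,"rx":0,"ry":0,"rz":0,"grip":0.8}
    - {"x":0,"y":0,"z":-0.02,"rx":0,"ry":0,"rz":0,"grip":0.9}
    - {"x":0,"y":0,"z":0,"rx":0,"ry":0,"rz":-8.5,"grip":0.9}
    - {"x":0,"y":0,"z":0,"rx":0,"ry":0,"rz":-0.2,"grip":0.9}
    - {"x":0,"y":0,"z":0,"rx":0,"ry":0,"rz":0,"grip":0.9}

```text
time_s: 30.85
ee_pos: [487.8, -269.0, 179.2]
ee_rot: [-3.141, 0.0, -0.005]
contact_force: [-0.2, -0.5, -0.3]
grip_width: 0.876
gripper_force: 0.0
```

```bash
python3 - <<'E'
from h import *
s=ctrl.sense();print(s["ee_pos"],s["ee_rot"])
f=eyes.grab_frame("scene"); cv2.imwrite("pics/s2.png",cv2.resize(f[170:330,30:480,::-1],None,fx=1.75,fy=1.75))
E
```

```text
[ 487.78431968 -269.03013684  179.17110314] [-3.14114997e+00  3.94148342e-04 -4.77887119e-03]
```

View pics/s2.png

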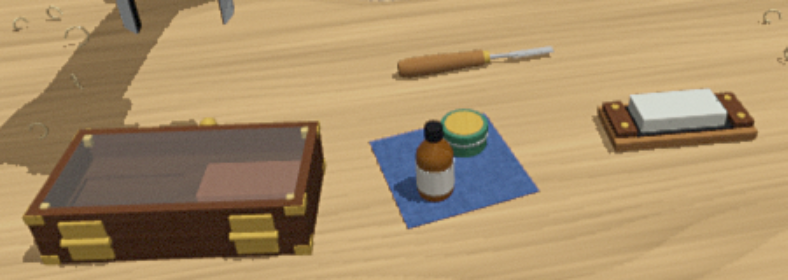

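The lid is shut, the white stone is on the holder, and the bottle and tin are still standing. Fetching the bottle.

Request:
move_arm:
  steps:
    - {"x":0.018,"y":-0.04,"z":0,"rx":0,"ry":0,"rz":-0.3,"grip":0.9}
    - {"x":0.018,"y":-0.04,"z":0,"rx":0,"ry":0,"rz":0,"grip":0.9}
    - {"x":0.018,"y":-0.04,"z":0,"rx":0,"ry":0,"rz":0,"grip":0.9}
    - {"x":0.018,"y":-0.04,"z":0,"rx":0,"ry":0,"rz":0,"grip":0.9}
    - {"x":0.018,"y":-0.04,"z":0,"rx":0,"ry":0,"rz":0,"grip":0.9}

```text
time_s: 31.4
ee_pos: [577.5, -67.1, 178.9]
ee_rot: [-3.141, 0.001, 0.001]
contact_force: [1.1, -0.1, 0.5]
grip_width: 0.902
gripper_force: 0.0
```

Request:
move_arm:
  steps:
    - {"x":0.02,"y":-0.04,"z":0,"rx":0,"ry":0,"rz":0,"grip":0.9}
    - {"x":0,"y":0,"z":0,"rx":0,"ry":0,"rz":0,"grip":0.9}
    - {"x":0,"y":0,"z":0,"rx":0,"ry":0,"rz":0,"grip":0.9}

```text
time_s: 31.7
ee_pos: [596.9, -27.8, 178.6]
ee_rot: [-3.141, 0.001, 0.004]
contact_force: [0.6, -0.4, 0.8]
grip_width: 0.898
gripper_force: 0.0
```

Request:
move_arm:
  steps:
    - {"x":0.001,"y":0.001,"z":0.04,"rx":0,"ry":0,"rz":0,"grip":0.9}
    - {"x":0,"y":0,"z":0.045,"rx":0,"ry":0,"rz":0,"grip":0.9}
    - {"x":0,"y":0,"z":0.045,"rx":0,"ry":0,"rz":0,"grip":0.9}
    - {"x":0,"y":0,"z":0.025,"rx":0,"ry":0,"rz":0,"grip":0.9}
    - {"x":0,"y":0,"z":0.005,"rx":0,"ry":0,"rz":0,"grip":0.9}

```text
time_s: 32.2
ee_pos: [595.7, -31.2, 16.3]
ee_rot: [3.141, 0.005, 0.001]
contact_force: [0.2, 0.2, 0.5]
grip_width: 0.9
gripper_force: 0.0
```

Request:
move_arm:
  steps:
    - {"x":0,"y":0,"z":0,"rx":0,"ry":0,"rz":0,"grip":0.7}
    - {"x":0,"y":0,"z":0,"rx":0,"ry":0,"rz":0,"grip":0.5}
    - {"x":0,"y":0,"z":0,"rx":0,"ry":0,"rz":0,"grip":0.35}
    - {"x":0,"y":0,"z":0,"rx":0,"ry":0,"rz":0,"grip":0.3}
    - {"x":0,"y":0,"z":0,"rx":0,"ry":0,"rz":0,"grip":0.3}
  squeeze: 12

```text
time_s: 32.7
ee_pos: [598.5, -29.8, 20.2]
ee_rot: [3.142, -0.001, 0.004]
contact_force: [-0.0, -0.1, 0.1]
grip_width: 0.51
gripper_force: 0.0
```

Request:
move_arm:
  steps:
    - {"x":0,"y":0,"z":0,"rx":0,"ry":0,"rz":0,"grip":0.3}
    - {"x":0,"y":0,"z":0,"rx":0,"ry":0,"rz":0,"grip":0.3}
    - {"x":0,"y":0,"z":0,"rx":0,"ry":0,"rz":0,"grip":0.3}

```text
time_s: 33.0
ee_pos: [598.3, -29.6, 19.8]
ee_rot: [-3.141, -0.0, 0.004]
contact_force: [-0.7, 1.7, 6.8]
grip_width: 0.425
gripper_force: 12.0
```

Request:
move_arm:
  steps:
    - {"x":0,"y":0,"z":-0.02,"rx":0,"ry":0,"rz":0,"grip":0.3}
    - {"x":0,"y":0,"z":-0.035,"rx":0,"ry":0,"rz":0,"grip":0.3}
    - {"x":0,"y":0,"z":-0.04,"rx":0,"ry":0,"rz":0,"grip":0.3}
    - {"x":0,"y":0,"z":-0.035,"rx":0,"ry":0,"rz":0,"grip":0.3}
    - {"x":0,"y":0,"z":-0.02,"rx":0,"ry":0,"rz":0,"grip":0.3}

```text
time_s: 33.5
ee_pos: [598.8, -29.8, 172.3]
ee_rot: [3.141, -0.003, 0.004]
contact_force: [-0.7, 0.0, -1.3]
grip_width: 0.423
gripper_force: 12.0
```

Request:
move_arm:
  steps:
    - {"x":-0.005,"y":0.02,"z":0,"rx":0,"ry":0,"rz":0,"grip":0.3}
    - {"x":-0.005,"y":0.035,"z":0,"rx":0,"ry":0,"rz":0,"grip":0.3}
    - {"x":-0.005,"y":0.035,"z":0,"rx":0,"ry":0,"rz":0,"grip":0.3}
    - {"x":-0.005,"y":0.035,"z":0,"rx":0,"ry":0,"rz":0,"grip":0.3}
    - {"x":-0.005,"y":0.035,"z":0,"rx":0,"ry":0,"rz":0,"grip":0.3}

```text
time_s: 34.0
ee_pos: [573.2, -191.2, 169.3]
ee_rot: [-3.141, 0.0, 0.004]
contact_force: [0.3, 0.6, -0.5]
grip_width: 0.424
gripper_force: 12.0
```

Request:
move_arm:
  steps:
    - {"x":0,"y":0.035,"z":0,"rx":0,"ry":0,"rz":0,"grip":0.3}
    - {"x":0,"y":0.035,"z":0,"rx":0,"ry":0,"rz":0,"grip":0.3}
    - {"x":0,"y":0.035,"z":0,"rx":0,"ry":0,"rz":0,"grip":0.3}
    - {"x":0,"y":0.032,"z":0,"rx":0,"ry":0,"rz":0,"grip":0.3}
    - {"x":0,"y":0.017,"z":0,"rx":0,"ry":0,"rz":0,"grip":0.3}

```text
time_s: 34.5
ee_pos: [573.4, -346.8, 169.0]
ee_rot: [3.141, 0.001, 0.002]
contact_force: [-1.1, 0.1, -2.0]
grip_width: 0.422
gripper_force: 12.0
```

Request:
move_arm:
  steps:
    - {"x":0,"y":0,"z":0,"rx":0,"ry":0,"rz":0,"grip":0.3}
    - {"x":0,"y":0,"z":0.03,"rx":0,"ry":0,"rz":0,"grip":0.3}
    - {"x":0,"y":0,"z":0.025,"rx":0,"ry":0,"rz":0,"grip":0.3}
    - {"x":0,"y":0,"z":0,"rx":0,"ry":0,"rz":0,"grip":0.3}
    - {"x":0,"y":0,"z":0,"rx":0,"ry":0,"rz":0,"grip":0.3}

```text
time_s: 35.0
ee_pos: [574.9, -342.8, 115.0]
ee_rot: [-3.141, 0.0, 0.005]
contact_force: [1.2, -0.2, -0.1]
grip_width: 0.424
gripper_force: 12.0
```

Down 32 to about z 83.

Request:
move_arm:
  steps:
    - {"x":0,"y":0,"z":0.015,"rx":0,"ry":0,"rz":0,"grip":0.3}
    - {"x":0,"y":0,"z":0.012,"rx":0,"ry":0,"rz":0,"grip":0.3}
    - {"x":0,"y":0,"z":0.003,"rx":0,"ry":0,"rz":0,"grip":0.3}
    - {"x":0,"y":0,"z":0,"rx":0,"ry":0,"rz":0,"grip":0.3}
    - {"x":0,"y":0,"z":0,"rx":0,"ry":0,"rz":0,"grip":0.3}

```text
time_s: 35.5
ee_pos: [574.6, -344.0, 84.7]
ee_rot: [3.141, -0.0, 0.004]
contact_force: [-0.0, -0.2, -1.2]
grip_width: 0.422
gripper_force: 12.0
```

Request:
move_arm:
  steps:
    - {"x":0,"y":0,"z":0.0015,"rx":0,"ry":0,"rz":0,"grip":0.3}
    - {"x":0,"y":0,"z":0,"rx":0,"ry":0,"rz":0,"grip":0.3}
    - {"x":0,"y":0,"z":0,"rx":0,"ry":0,"rz":0,"grip":0.55}
    - {"x":0,"y":0,"z":0,"rx":0,"ry":0,"rz":0,"grip":0.7}
    - {"x":0,"y":0,"z":0,"rx":0,"ry":0,"rz":0,"grip":0.9}

```text
time_s: 36.0
ee_pos: [574.5, -344.0, 83.1]
ee_rot: [3.141, -0.0, 0.004]
contact_force: [0.3, -0.7, -0.3]
grip_width: 0.641
gripper_force: 0.0
```

Request:
move_arm:
  steps:
    - {"x":0,"y":0,"z":0,"rx":0,"ry":0,"rz":0,"grip":0.9}
    - {"x":0,"y":0,"z":-0.025,"rx":0,"ry":0,"rz":0,"grip":0.9}
    - {"x":0,"y":0,"z":-0.045,"rx":0,"ry":0,"rz":0,"grip":0.9}
    - {"x":0,"y":0,"z":-0.03,"rx":0,"ry":0,"rz":0,"grip":0.9}
    - {"x":0,"y":-0.04,"z":0,"rx":0,"ry":0,"rz":0,"grip":0.9}

```text
time_s: 36.5
ee_pos: [574.8, -309.2, 187.3]
ee_rot: [3.137, -0.005, -0.002]
contact_force: [0.4, 0.4, -0.2]
grip_width: 0.899
gripper_force: 0.0
```

Request:
move_arm:
  steps:
    - {"x":-0.01,"y":-0.04,"z":0,"rx":0,"ry":0,"rz":0,"grip":0.9}
    - {"x":-0.01,"y":-0.045,"z":0,"rx":0,"ry":0,"rz":0,"grip":0.9}
    - {"x":-0.01,"y":-0.045,"z":0,"rx":0,"ry":0,"rz":0,"grip":0.9}
    - {"x":-0.01,"y":-0.045,"z":0,"rx":0,"ry":0,"rz":0,"grip":0.9}
    - {"x":-0.009,"y":-0.045,"z":0,"rx":0,"ry":0,"rz":0,"grip":0.9}

```text
time_s: 37.0
ee_pos: [523.7, -82.5, 183.2]
ee_rot: [3.141, -0.0, 0.004]
contact_force: [1.0, 0.2, -0.6]
grip_width: 0.905
gripper_force: 0.0
```

Request:
move_arm:
  steps:
    - {"x":0,"y":-0.045,"z":0,"rx":0,"ry":0,"rz":0,"grip":0.9}
    - {"x":0,"y":-0.045,"z":0,"rx":0,"ry":0,"rz":0,"grip":0.9}
    - {"x":0,"y":-0.013,"z":0,"rx":0,"ry":0,"rz":0,"grip":0.9}
    - {"x":0,"y":0,"z":0,"rx":0,"ry":0,"rz":0,"grip":0.9}
    - {"x":0,"y":0,"z":0,"rx":0,"ry":0,"rz":0,"grip":0.9}

```text
time_s: 37.5
ee_pos: [524.0, 17.9, 182.9]
ee_rot: [3.141, 0.0, 0.003]
contact_force: [0.3, -1.0, 0.1]
grip_width: 0.897
gripper_force: 0.0
```

Request:
move_arm:
  steps:
    - {"x":0.001,"y":0,"z":0.045,"rx":0,"ry":0,"rz":0,"grip":0.9}
    - {"x":0,"y":0,"z":0.045,"rx":0,"ry":0,"rz":0,"grip":0.9}
    - {"x":0,"y":0,"z":0.045,"rx":0,"ry":0,"rz":0,"grip":0.9}
    - {"x":0,"y":0,"z":0.025,"rx":0,"ry":0,"rz":0,"grip":0.9}
    - {"x":0,"y":0,"z":0.01,"rx":0,"ry":0,"rz":0,"grip":0.9}

```text
time_s: 38.0
ee_pos: [523.6, 17.0, 10.5]
ee_rot: [3.141, 0.004, 0.002]
contact_force: [-0.4, -0.4, 0.7]
grip_width: 0.902
gripper_force: 0.0
```

Request:
move_arm:
  steps:
    - {"x":0,"y":0,"z":0,"rx":0,"ry":0,"rz":0,"grip":0.9}
    - {"x":0,"y":0,"z":0.003,"rx":0,"ry":0,"rz":0,"grip":0.9}
    - {"x":0,"y":0,"z":0,"rx":0,"ry":0,"rz":0,"grip":0.9}
    - {"x":0,"y":0,"z":0,"rx":0,"ry":0,"rz":0,"grip":0.9}

```text
time_s: 38.4
ee_pos: [525.6, 18.8, 11.0]
ee_rot: [3.142, -0.002, 0.004]
contact_force: [0.2, 0.7, -0.6]
grip_width: 0.9
gripper_force: 0.0
```

Request:
move_arm:
  steps:
    - {"x":0,"y":0,"z":0.004,"rx":0,"ry":0,"rz":0,"grip":0.8}
    - {"x":0,"y":0,"z":0,"rx":0,"ry":0,"rz":0,"grip":0.6}
    - {"x":0,"y":0,"z":0,"rx":0,"ry":0,"rz":0,"grip":0.5}
    - {"x":0,"y":0,"z":0,"rx":0,"ry":0,"rz":0,"grip":0.45}
    - {"x":0,"y":0,"z":0,"rx":0,"ry":0,"rz":0,"grip":0.45}
  squeeze: 12

```text
time_s: 38.9
ee_pos: [524.9, 18.9, 6.0]
ee_rot: [-3.142, 0.0, 0.004]
contact_force: [-0.3, -0.9, 0.8]
grip_width: 0.583
gripper_force: 12.0
```

Request:
move_arm:
  steps:
    - {"x":0,"y":0,"z":0,"rx":0,"ry":0,"rz":0,"grip":0.45}
    - {"x":0,"y":0,"z":0,"rx":0,"ry":0,"rz":0,"grip":0.45}

```text
time_s: 39.1
ee_pos: [524.9, 18.9, 6.0]
ee_rot: [-3.142, -0.0, 0.004]
contact_force: [-0.3, 0.9, 1.4]
grip_width: 0.577
gripper_force: 12.0
```

Request:
move_arm:
  steps:
    - {"x":0,"y":0,"z":-0.02,"rx":0,"ry":0,"rz":0,"grip":0.45}
    - {"x":0,"y":0,"z":-0.035,"rx":0,"ry":0,"rz":0,"grip":0.45}
    - {"x":0,"y":0,"z":-0.04,"rx":0,"ry":0,"rz":0,"grip":0.45}
    - {"x":0,"y":0,"z":-0.035,"rx":0,"ry":0,"rz":0,"grip":0.45}
    - {"x":0,"y":0,"z":-0.02,"rx":0,"ry":0,"rz":0,"grip":0.45}

```text
time_s: 39.6
ee_pos: [525.6, 19.0, 158.7]
ee_rot: [-3.142, -0.003, 0.004]
contact_force: [-0.9, -0.1, -2.3]
grip_width: 0.583
gripper_force: 12.0
```

Request:
move_arm:
  steps:
    - {"x":0.005,"y":0.025,"z":0,"rx":0,"ry":0,"rz":0,"grip":0.45}
    - {"x":0.01,"y":0.04,"z":0,"rx":0,"ry":0,"rz":0,"grip":0.45}
    - {"x":0.01,"y":0.04,"z":0,"rx":0,"ry":0,"rz":0,"grip":0.45}
    - {"x":0.01,"y":0.04,"z":0,"rx":0,"ry":0,"rz":0,"grip":0.45}
    - {"x":0.011,"y":0.04,"z":0,"rx":0,"ry":0,"rz":0,"grip":0.45}

```text
time_s: 40.1
ee_pos: [571.7, -167.5, 155.9]
ee_rot: [-3.142, 0.0, 0.004]
contact_force: [0.2, 0.1, -1.2]
grip_width: 0.585
gripper_force: 12.0
```

Request:
move_arm:
  steps:
    - {"x":0,"y":0.035,"z":0,"rx":0,"ry":0,"rz":0,"grip":0.45}
    - {"x":0,"y":0.02,"z":0,"rx":0,"ry":0,"rz":0,"grip":0.45}
    - {"x":0,"y":0,"z":0,"rx":0,"ry":0,"rz":0,"grip":0.45}
    - {"x":0,"y":0,"z":0.03,"rx":0,"ry":0,"rz":0,"grip":0.45}
    - {"x":0,"y":0,"z":0.03,"rx":0,"ry":0,"rz":0,"grip":0.45}

```text
time_s: 40.6
ee_pos: [572.3, -220.2, 95.7]
ee_rot: [3.142, -0.001, 0.005]
contact_force: [0.2, 0.4, -2.1]
grip_width: 0.58
gripper_force: 12.0
```

Request:
move_arm:
  steps:
    - {"x":0,"y":0,"z":0.015,"rx":0,"ry":0,"rz":0,"grip":0.45}
    - {"x":0,"y":0,"z":0.006,"rx":0,"ry":0,"rz":0,"grip":0.45}
    - {"x":0,"y":0,"z":0,"rx":0,"ry":0,"rz":0,"grip":0.45}
    - {"x":0,"y":0,"z":0,"rx":0,"ry":0,"rz":0,"grip":0.45}

```text
time_s: 41.0
ee_pos: [572.6, -220.9, 76.1]
ee_rot: [3.141, -0.001, 0.004]
contact_force: [-0.2, 0.8, -0.6]
grip_width: 0.583
gripper_force: 12.0
```

Request:
move_arm:
  steps:
    - {"x":-0.001,"y":0,"z":0.004,"rx":0,"ry":0,"rz":0,"grip":0.45}
    - {"x":0,"y":0,"z":0.002,"rx":0,"ry":0,"rz":0,"grip":0.45}
    - {"x":0,"y":0,"z":0,"rx":0,"ry":0,"rz":0,"grip":0.45}
    - {"x":0,"y":0,"z":0,"rx":0,"ry":0,"rz":0,"grip":0.45}

```text
time_s: 41.4
ee_pos: [570.9, -220.9, 69.1]
ee_rot: [-3.142, -0.0, 0.004]
contact_force: [-0.5, 0.6, -1.4]
grip_width: 0.583
gripper_force: 12.0
```

Request:
move_arm:
  steps:
    - {"x":0,"y":0,"z":0,"rx":0,"ry":0,"rz":0,"grip":0.7}
    - {"x":0,"y":0,"z":0,"rx":0,"ry":0,"rz":0,"grip":0.85}
    - {"x":0,"y":0,"z":0,"rx":0,"ry":0,"rz":0,"grip":0.85}
    - {"x":0,"y":0,"z":-0.02,"rx":0,"ry":0,"rz":0,"grip":0.85}
    - {"x":0,"y":0,"z":-0.04,"rx":0,"ry":0,"rz":0,"grip":0.85}

```text
time_s: 41.9
ee_pos: [569.3, -220.3, 127.2]
ee_rot: [-3.14, 0.005, 0.004]
contact_force: [-0.1, -0.7, 0.3]
grip_width: 0.85
gripper_force: 0.0
```

Request:
move_arm:
  steps:
    - {"x":0,"y":0,"z":-0.045,"rx":0,"ry":0,"rz":0,"grip":0.85}
    - {"x":0,"y":0,"z":-0.045,"rx":0,"ry":0,"rz":0,"grip":0.85}
    - {"x":-0.03,"y":-0.035,"z":-0.01,"rx":0,"ry":0,"rz":0,"grip":0.85}
    - {"x":-0.03,"y":-0.035,"z":0,"rx":0,"ry":0,"rz":0,"grip":0.85}
    - {"x":-0.03,"y":-0.035,"z":0,"rx":0,"ry":0,"rz":0,"grip":0.85}

```text
time_s: 42.4
ee_pos: [479.4, -115.2, 229.3]
ee_rot: [3.141, -0.001, 0.004]
contact_force: [-0.1, 1.5, -0.1]
grip_width: 0.85
gripper_force: 0.0
```

Request:
move_arm:
  steps:
    - {"x":0,"y":-0.045,"z":0,"rx":0,"ry":0,"rz":0,"grip":0.85}
    - {"x":0,"y":-0.045,"z":0,"rx":0,"ry":0,"rz":0,"grip":0.85}
    - {"x":0,"y":-0.045,"z":0,"rx":0,"ry":0,"rz":0,"grip":0.85}
    - {"x":0,"y":0,"z":0,"rx":0,"ry":0,"rz":0,"grip":0.85}
    - {"x":0,"y":0,"z":0,"rx":0,"ry":0,"rz":0,"grip":0.85}

```text
time_s: 42.9
ee_pos: [479.8, 19.4, 229.1]
ee_rot: [3.142, -0.0, 0.006]
contact_force: [0.2, -0.5, -0.0]
grip_width: 0.85
gripper_force: 0.0
```

```bash
python3 - <<'E'
from h import *
crop("top",325,130,140,100,5.6,"final",[[571.1,-220.8,96],[573.9,-343.2,156]])
f=eyes.grab_frame("scene"); cv2.imwrite("pics/s3.png",cv2.resize(f[170:330,30:480,::-1],None,fx=1.75,fy=1.75))
E
```

```text
(no output)
```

View pics/final.png

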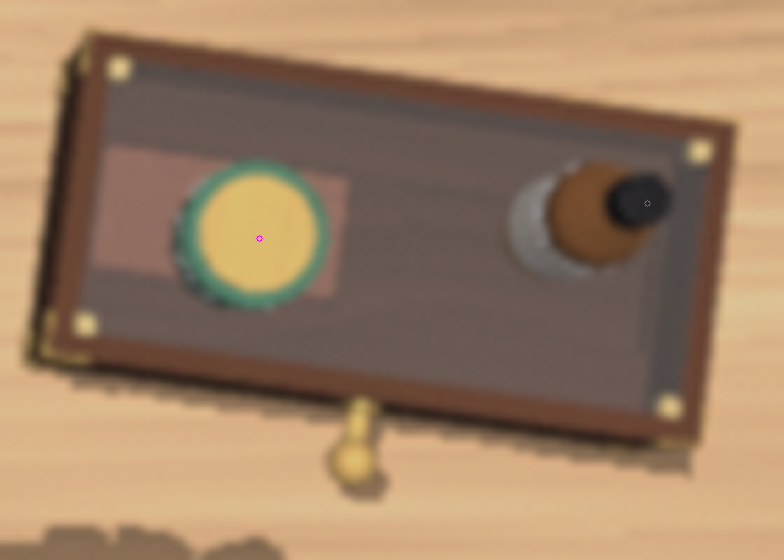

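View pics/s3.png

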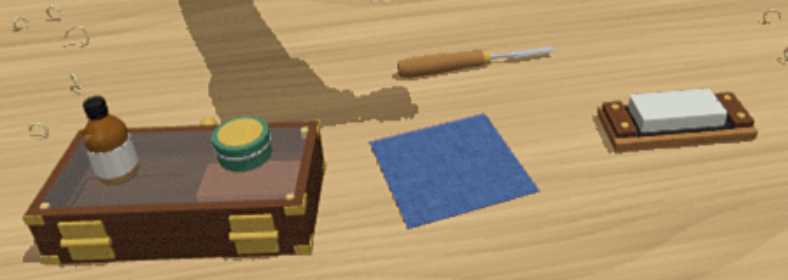

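The tin at (258,234) and the cap at (640,202) are within about 2–3 mm of where they started. The lid is shut, the stone is seated, and the gouge and orange stone have not moved, so I'm handing the job in.

```bash
python3 -c "
from plant import order
print(order.job_done())"
```

```text
the job is handed in; nothing more can be done
None
```

The job is handed in, with no verdict returned: in the last pictures the white stone sits square in the holder, the case is shut, the bottle and tin are within about 3 mm of their original spots, and the orange stone and gouge look unmoved.

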